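# Tip a flush tag blank out of its block and lay it on the marking jig

### The job

Fetch the aluminium tag blank that lies flush in the pocket of the wooden block: press down its end at the notched end of the block so that it tips up and stays leaning in the pocket, then grip the raised end and lift it out. Lay it flat, same face up, on the grey marking jig, square against the pins: one short end touching the single end pin and one long side touching both side pins, then let go. Leave the hex key, steel ring, pin case and brush where they are.

Things in the scene. Friction and masses are not known exactly. Their poses are not given: they have to be found in the camera images.
- blank: Loose aluminium tag blank, plain bar 100 x 40 x 8 mm, about 0.1 kg, a small dark countersink near each end. Origin: centre of its underside; x along its length, z out of its upper face. It starts flat and flush in the pocket, -x end over the well. Fully tipped it leans about 35 degrees, -x end down, stays so when let go, and its +x end stands 20 mm (underside) to 27 mm above the block's top.
- block: Fixed light wooden storage block, 121 x 59 x 43 mm. Origin: centre of its underside on the desk; x along its length (its -x end, with a thumb notch 22 mm wide and 5 mm deep in the wall, is roughly toward the robot), z up. The open-topped pocket, 103 x 43 mm, is centred on the origin: the blank has 1.5 mm play all round, so no finger fits beside it.
- pocket (a point): Centre of the pocket's mouth, level with the block's top (43 mm above the desk), axes as the block's. From x = -5 mm to the +x wall the pocket has a shelf 8 mm below the top that carries the blank; from x = -51.5 to -5 mm it drops to a well 38 mm deep.
- press (a point): Where to press: on the pocket's mouth, 37 mm from its centre toward the notched end, at the height of the blank's upper face. Tipping takes under 2 N; a fingertip up to about 25 mm wide sinks some 10 to 25 mm here until the blank's end stands on the well floor and the force rises.
- jig: Fixed grey marking jig: a plate 140 x 100 x 16 mm (x, y, z) with three upright steel locating pins, 8 mm in diameter, standing 10 mm above its top. Origin: centre of its underside on the desk; x along its length. The end pin is at x -54, y 0 mm; the two side pins are at x -38, y +24 and x -2, y +24 mm.
- seat (a point): Point on the jig's top face above its origin (16 mm above the desk), axes as the jig's. When the blank lies against all three pins its underside centre is exactly here and its length lies along x, either way round.
- hex_key: Bystander: dark hex key lying flat, 28 x 78 x 6 mm.
- steel_ring: Bystander: small steel ring, 30 mm across, 12 mm high.
- pin_case: Bystander: flat dark plastic case, 52 x 85 x 22 mm.
- brush: Bystander: swarf brush with a wooden handle, 44 x 218 x 13 mm, lying across in front of the machine.

How it is judged:
By the outcome, as a careful person would: the job done as asked, in the order asked, and still so for the second after the job is handed in, with the robot touching nothing.
It also fails if it takes over 48 s, if anything falls off the work surface, if the arm or the gripper's body presses on something with over 40 N, if the wrist force passes 120 N, or if a joint passes its speed limit or range.

### The arm

A 6-joint arm with a two-finger parallel gripper is mounted at the origin on a cart in front of the work surface, level with it; the furniture and walls round the work are solid. World frame = base frame: x ahead of the robot, y to its left, z up, the work surface at z = 0. Lengths are in mm, angles in rad, forces in N, time in s.
With the tool pointing down it reaches from about 350 to 975 mm from the base axis. Payload 4.9 kg.
Tool frame: the origin (TCP) lies midway between the tips of the shut fingers; the grasp point (between the pads) lies 19 mm behind it; z points along the fingers, y is the direction in which the jaws open and shut (so a half turn about z gives the same grasp; the last joint's range is limited). The gripper opens to 85 mm and grips with 20 to 120 N. Pads are 22 mm wide; open, the fingers measure 114 mm over their backs; the gripper's body (76 mm by 85 mm) begins 54 mm behind the grasp point. The pads swing forward as they close: fully open they stand 13 mm farther back than shut.
Start: joints at [-1.448, 0.053, 1.613, -0, 1.476, -0.119], TCP at [149.652, -606.799, 195.704] pointing down, gripper open.
Joint ranges: [-3.01, 3.01], [-1.01, 2.22], [0.06, 2.58], [-1.02, 4.17], [0.09, 2.62], [-3.14, 3.14]. Speed limits (rad/s): [2.57, 2.57, 3.14, 3.14, 3.14, 3.14].

### API

Orientations are given as a unit quaternion [x, y, z, w].
In Python, from rig import robot gives the robot as it stands.
- The arm moves only by the shell command python3 -m creep 'ROWS' [FORCE]. ROWS is text: rows parted by semicolons, each of 7 numbers parted by spaces: the opening, from 0 (shut) to 1 (fully open), then the shift along the tool's x, y, z in mm, then the turn, a rotation vector about the tool's x, y, z in degrees. A call has 1 to 20 rows; each row shifts and turns the commanded pose from where the row before left it, along the tool's axes as they then stand; what a row does not reach is not made up. A row lasts 1/12 s, in which the tool goes at most 41.7 mm and 7.16 degrees, less where a joint would pass 70% of its speed; a pose out of reach is approached as far as the arm can. A call with a gripper value outside its range is refused whole. The fingers move at their own pace and stop on an object; FORCE is the grip in N (left out, the last holds). Time passes only in rows, so rows that do not move let the fingers close. It gives the time, the measured TCP pose, the force and the opening at its end, in the units of the state.
- robot.read_state(): the state, without advancing time (a new reading comes with each control period).
- robot.camera(name): name is "side" or "top" or "wrist"; returns (picture, depth): 420x560x3 uint8, blue, green, red; 420x560 float32, mm along the optical axis (not along the pixel's ray), 0 where there is no reading.
- robot.calibration(name): a dict with "mtx" (3x3 intrinsics, pixels), "position" and "attitude" of the camera in the world. Camera axes: x right, y down, z forward; pixel columns grow to the right and rows downward; lengths in mm; the calibration is good to about 2 mm. The wrist camera is an equidistant fisheye: a pixel r from the principal point sees the ray r / f radians off the axis. A picture is of the moment at which its call begins: read the wrist's pose just before it. calibration takes no time and is no camera call; for the wrist camera it gives the pose at the moment of the call.
- robot.hand_in(): hands the job in, once; it reports no verdict.
Trained networks look in the newest picture that a camera, given by its name, has taken for a name from the list of things; names that differ only in an ending like _2 or _b are one class to them, and where a whole thing is asked for, a point or a joint stands for the part that bears it (a point fixed in the world has none). Each returns a list of dicts, best first, with "confidence" (0 to 1); they miss things now and then, are a little off and sometimes report something else, mostly with a low value. They report only what shows in the picture. A call takes as long as a camera call.
- robot.find_in(camera, target): "xy" ([column, row] in pixels, amid what is visible of it).
The state is a dict: "time_s": time; "joint_positions": joint angles; "qd": joint speeds; "effort": joint torques, N m; "position": TCP position; "tcp_rot": TCP orientation; "ft_force": force on the tool from outside, world axes, zero at the start; "torque": the same for the moment, N m; "width": finger opening in mm.
Only numpy, scipy, OpenCV 4.12 (cv2) and the standard library are available. Lean on these libraries where they do the work, as an engineer would, in place of code of your own. Each camera call takes 0.05 s, during which the arm holds its last target.

## Working session

There is one attempt and no reset: what is moved stays moved. The work goes in short steps, Python scripts to look and compute and a shell command to move; the robot and the scene stay as the last step left them, time stands still between calls to the robot, and variables do not carry over. Pictures are saved under pics/ and viewed, and the job is handed in when it is done.

```bash
ls; mkdir -p pics; python3 - <<'E'
from rig import robot
import cv2,numpy as np
s=robot.read_state(); print(s)
for c in ["top","side","wrist"]:
    k=robot.calibration(c); print(c,k)
    p,d=robot.camera(c); cv2.imwrite(f"pics/{c}0.png",p); np.save(f"{c}0.npy",d)
    for t in ["blank","block","jig","hex_key","steel_ring","pin_case","brush"]:
        if c!="wrist": print(t,[(np.round(r["xy"]).tolist(),round(r["confidence"],2)) for r in robot.find_in(c,t)][:3])
E
```

```text
pics
{'time_s': 0.0, 'joint_positions': array([-1.44799080e+00,  5.33731013e-02,  1.61429783e+00, -5.23894245e-06,
        1.47601740e+00, -1.19017345e-01]), 'qd': array([ 0.00034739, -0.00018233, -0.00121498, -0.00145465, -0.00109112,
        0.00062324]), 'effort': array([ 2.53020364e-03, -3.93685126e+01, -3.70171380e+01,  7.01623003e-05,
        7.13919828e-03,  9.15727270e-06]), 'position': array([ 149.57196488, -606.11369895,  194.45075253]), 'tcp_rot': array([ 9.92698538e-01,  1.20617223e-01, -4.59215284e-06, -1.04783281e-03]), 'ft_force': array([-0.01731354,  0.19193543,  0.22673004]), 'torque': array([-0.01509745,  0.00581889,  0.00706201]), 'width': 85.3561685968685}
top {'mtx': array([[543.2019408 ,   0.        , 271.73889715],
       [  0.        , 543.2019408 , 207.48700939],
       [  0.        ,   0.        ,   1.        ]]), 'position': array([ 220.57198866, -125.97611506, 1666.16071454]), 'attitude': array([-0.70300817,  0.70631403, -0.0565312 ,  0.0608624 ])}
blank [([371.0, 215.0], 0.58)]
block [([357.0, 222.0], 0.81)]
jig [([137.0, 214.0], 0.74)]
hex_key [([184.0, 
[... 191 characters left out ...]
 0.        , 506.85659239, 202.25802157],
       [  0.        ,   0.        ,   1.        ]]), 'position': array([-140.42887367,  913.23991581,  811.89679538]), 'attitude': array([-0.22012612,  0.8472001 , -0.46604243,  0.12884462])}
blank [([324.0, 166.0], 0.68)]
block []
jig [([180.0, 307.0], 0.71)]
hex_key [([236.0, 277.0], 0.39)]
steel_ring []
pin_case []
brush [([274.0, 240.0], 0.76)]
wrist {'mtx': array([[325.1922621 ,   0.        , 280.68567781],
       [  0.        , 325.1922621 , 210.68254127],
       [  0.        ,   0.        ,   1.        ]]), 'position': array([ 229.86715705, -586.86247704,  374.32515225]), 'attitude': array([ 0.77653099, -0.60899878, -0.09960241,  0.12727713])}
```

View pics/top0.png

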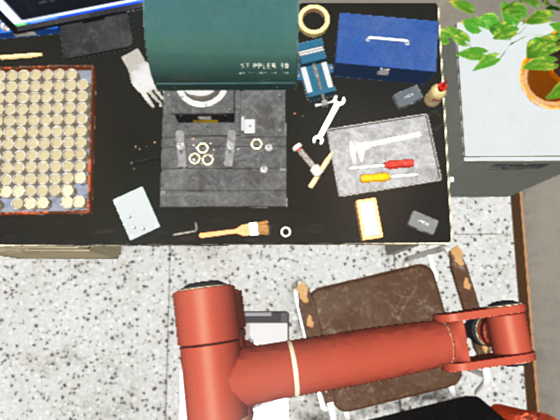

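View pics/side0.png

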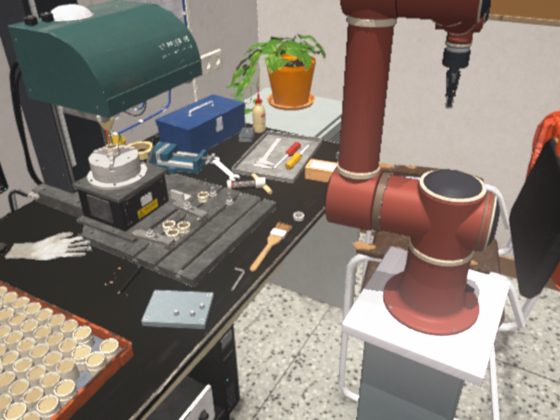

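View pics/wrist0.png

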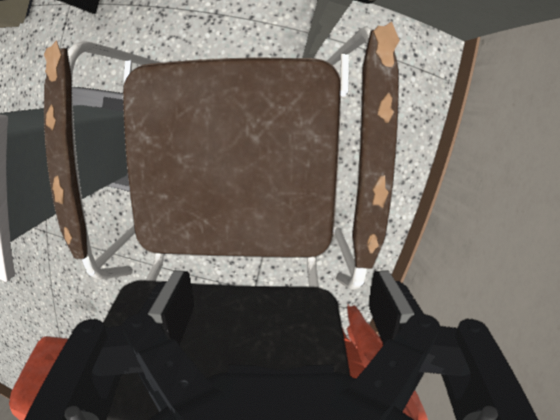

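The top view shows the block at about (369,218), the jig with its pins at (136,212), the brush at (242,230), the ring at (286,231), the hex key at (186,231) and the pin case at (424,222). Next I turn these pixels into world positions.

```bash
cat > h.py <<'E'
import numpy as np, cv2
from scipy.spatial.transform import Rotation as R
def rays(k,uv,fish=False):
    m=k["mtx"]; uv=np.atleast_2d(uv).astype(float)
    x=(uv[:,0]-m[0,2])/m[0,0]; y=(uv[:,1]-m[1,2])/m[1,1]
    if fish:
        r=np.hypot(x,y)+1e-12; v=np.c_[x/r*np.sin(r),y/r*np.sin(r),np.cos(r)]
    else: v=np.c_[x,y,np.ones_like(x)]
    return R.from_quat(k["attitude"]).apply(v)
def onplane(k,uv,z,fish=False):
    v=rays(k,uv,fish); p=k["position"]; return p+v*((z-p[2])/v[:,2])[:,None]
def proj(k,P,fish=False):
    q=R.from_quat(k["attitude"]).inv().apply(np.atleast_2d(P)-k["position"]); m=k["mtx"]
    if fish:
        rr=np.hypot(q[:,0],q[:,1]); th=np.arctan2(rr,q[:,2]); s=th/(rr+1e-12)
        x,y=q[:,0]*s,q[:,1]*s
    else: x,y=q[:,0]/q[:,2],q[:,1]/q[:,2]
    return np.c_[m[0,0]*x+m[0,2],m[1,1]*y+m[1,2]]
E
python3 - <<'E'
from rig import robot
from h import *
k=robot.calibration("top"); d=np.load("top0.npy")
for n,uv,z in [("block",(369,218),43),("jig",(136,212),16),("brush",(242,230),6),("ring",(286,231),6),("hex",(186,231),3),("case",(424,222),22)]:
    print(n,onplane(k,uv,z)[0].round(), 1666-d[uv[1],uv[0]])
p=cv2.imread("pics/top0.png")
a=cv2.resize(p[180:250,340:450],None,fx=5,fy=5,interpolation=cv2.INTER_CUBIC)
b=cv2.resize(p[175:250,95:205],None,fx=5,fy=5,interpolation=cv2.INTER_CUBIC)
a=cv2.copyMakeBorder(a,0,b.shape[0]-a.shape[0],0,0,cv2.BORDER_CONSTANT)
cv2.imwrite("pics/z0.png",cv2.resize(np.vstack([a,b]),None,fx=.8,fy=.8))
cv2.imwrite("pics/z0.png",np.vstack([a,b])[:, :])
print(np.vstack([a,b]).shape)
s=robot.read_state(); T=R.from_quat(s["tcp_rot"]); print(T.as_matrix().round(3))
kw=robot.calibration("wrist"); print("cam in tool",T.inv().apply(kw["position"]-s["position"]), (T.inv()*R.from_quat(kw["attitude"])).as_matrix().round(3))
E
```

```text
block [ 459. -410.   43.] 25.08435
jig [486. 302.  16.] -3.456543
brush [429. -25.   6.] 2.8876953
ring [ 426. -160.    6.] -9.802368
hex [427. 149.   3.] -14.952881
case [ 449. -581.   22.] 10.505371
(750, 550, 3)
[[ 0.971  0.239  0.   ]
 [ 0.239 -0.971  0.   ]
 [ 0.    -0.    -1.   ]]
cam in tool [ 8.26539554e+01 -1.57414706e-01 -1.78592022e+02] [[-0.001 -0.948 -0.319]
 [ 1.    -0.001 -0.   ]
 [-0.    -0.319  0.948]]
```

View pics/z0.png

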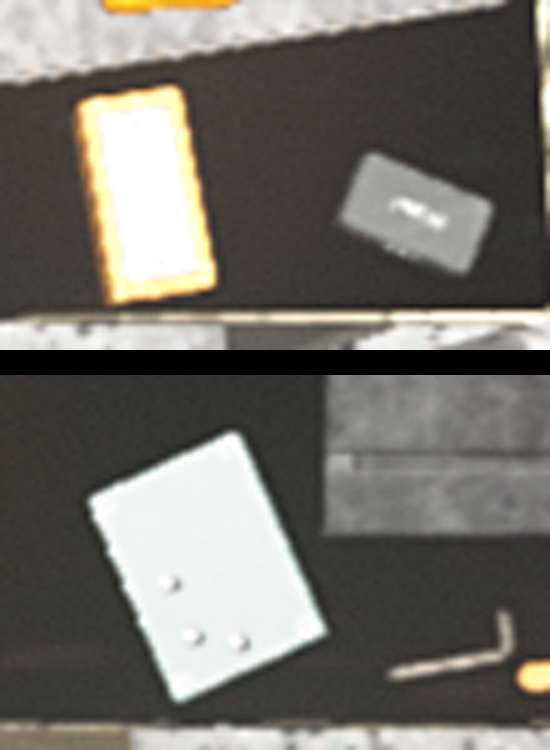

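```bash
python3 - <<'E'
from rig import robot
from h import *
k=robot.calibration("top")
c=np.array([(78,95),(183,85),(217,288),(107,303)])/5+[340,180]
P=onplane(k,c,43); print(P.round(1)); print("ctr",P.mean(0)); e=(P[0]+P[1]-P[2]-P[3])/2; print(np.linalg.norm(e),np.degrees(np.arctan2(e[1],e[0])))
c=np.array([(192,636-375),(239,642-375),(168,582-375)])/5+[95,175]
P=onplane(k,c,22); print(P.round(1)); e=P[2]-P[0]; print(np.linalg.norm(e),np.degrees(np.arctan2(e[1],e[0])))
J=np.array([(87,497),(240,432),(327,632),(180,703)],float); J[:,1]-=375
P=onplane(k,J/5+[95,175],14); print(P.round(1),P.mean(0)); e=P[0]+P[1]-P[2]-P[3]; print(np.degrees(np.arctan2(e[1],e[0])))
E
python3 -m creep '1 35 -10 0 0 0 0;1 35 -12 0 0 0 0;1 35 -12 0 0 0 0;1 35 -12 0 0 0 0;1 35 -12 0 0 0 0;1 35 -12 0 0 0 0;1 35 -12 0 0 0 0;1 35 -12 0 0 0 0;1 35 -12 0 0 0 0;1 35 -10 0 0 0 0;1 0 0 0 0 0 0;1 0 0 0 0 0 0'
```

```text
[[ 517.7 -371.2   43. ]
 [ 523.5 -435.1   43. ]
 [ 399.6 -451.    43. ]
 [ 390.9 -384.8   43. ]]
ctr [ 457.92327246 -410.49301675   43.        ]
126.21065093786888 6.710958761405961
[[437.6 306.5  22. ]
 [433.7 277.6  22. ]
 [471.  322.5  22. ]]
37.08739614549535 25.577021073071325
[[525.8 377.1  14. ]
 [566.3 283.6  14. ]
 [440.7 225.7  14. ]
 [397.3 314.4  14. ]] [482.52750754 300.20009971  14.        ]
25.391351278419823
time_s: 1.85
position: [463.0, -409.2, 195.6]
tcp_rot: [0.992, 0.122, -0.0, -0.0]
ft_force: [-0.1, -0.1, -0.4]
width: 85.6
```

```bash
python3 - <<'E'
from rig import robot
from h import *
k=robot.calibration("wrist"); p,d=robot.camera("wrist"); np.save("w1.npy",d); cv2.imwrite("pics/w1.png",p)
import pickle; pickle.dump(k,open("w1.pkl","wb"))
cv2.imwrite("pics/w1z.png",cv2.resize(p[60:340,120:440],None,fx=2.1,fy=2.1,interpolation=cv2.INTER_CUBIC))
E
```

```text
(no output)
```

View pics/w1.png

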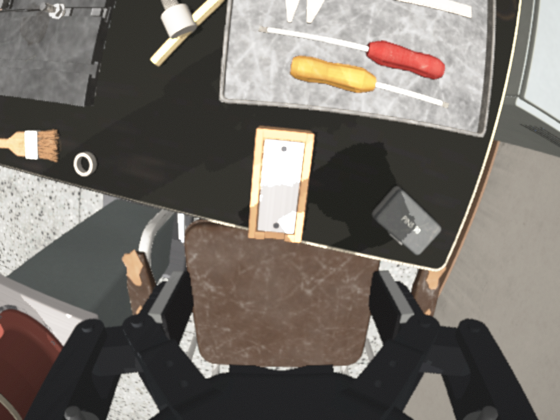

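View pics/w1z.png

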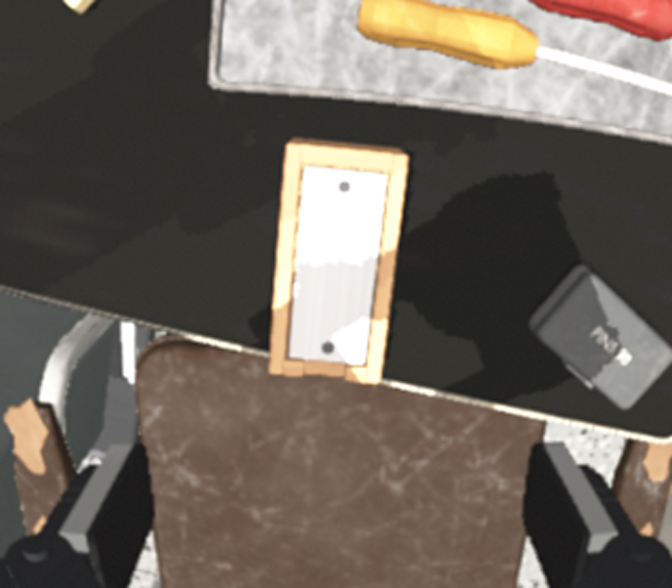

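```bash
python3 - <<'E'
from rig import robot
from h import *
import pickle
k=pickle.load(open("w1.pkl","rb"))
z=lambda a: np.array(a)/2.1+[120,60]-.25
C=onplane(k,z([(344,186),(328,348)]),43,True); print(C.round(1),C.mean(0).round(1)); e=C[0]-C[1]; print(np.linalg.norm(e),np.degrees(np.arctan2(e[1],e[0])))
for nm,q in [("block",[(287,150),(406,160),(380,382),(271,374)]),("pocket",[(302,165),(388,171),(367,366),(288,358)])]:
    P=onplane(k,z(q),43,True); print(nm,P.round(1)); e=(P[0]+P[1]-P[2]-P[3])/2; f=(P[0]+P[3]-P[1]-P[2])/2
    print(P.mean(0).round(1),np.linalg.norm(e),np.degrees(np.arctan2(e[1],e[0])),np.linalg.norm(f))
E
```

```text
[[ 500.9 -402.7   43. ]
 [ 417.2 -415.1   43. ]] [ 459.  -408.9   43. ]
84.63550893795455 8.48249026194201
block [[ 511.5 -371.6   43. ]
 [ 520.8 -428.6   43. ]
 [ 405.  -446.5   43. ]
 [ 395.4 -389.3   43. ]]
[ 458.2 -409.    43. ] 117.2865023702818 8.726713957132265 57.8618373023261
pocket [[ 506.  -380.4   43. ]
 [ 513.3 -421.5   43. ]
 [ 412.2 -437.4   43. ]
 [ 406.6 -396.1   43. ]]
[ 459.5 -408.9   43. ] 101.49925477007602 8.961186110496563 41.72582438204234
```

```bash
python3 -m creep '0 -20 -2.3 20 0 0 0;0 -19.7 -2.2 20 0 0 0;0 0 0 20 0 0 5.3;0 0 0 20 0 0 0;0 0 0 20 0 0 0;0 0 0 20 0 0 0;0 0 0 10 0 0 0;0 0 0 5 0 0 0;0 0 0 0 0 0 0;0 0 0 0 0 0 0' 60
python3 - <<'E'
from rig import robot
from h import *
s=robot.read_state(); M=R.from_quat(s["tcp_rot"]).as_matrix(); print(s["position"],np.degrees(np.arctan2(M[1,0],M[0,0])))
p,d=robot.camera("wrist");cv2.imwrite("pics/w2.png",p)
E
```

```text
time_s: 2.73
position: [422.1, -416.3, 61.6]
tcp_rot: [0.997, 0.074, 0.0, 0.0]
ft_force: [0.7, 0.1, 0.4]
width: -0.2
[ 422.06548418 -416.31772308   61.57350233] 8.512493725774164
```

View pics/w2.png

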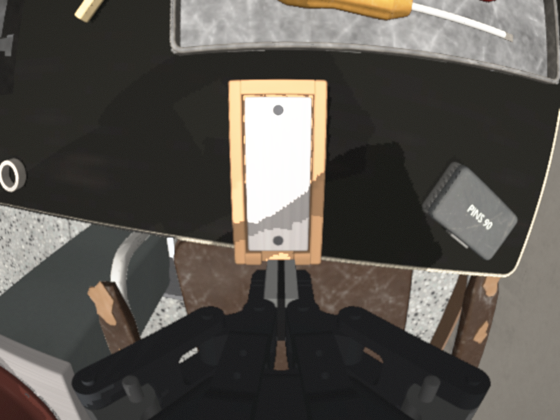

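The shut fingertips show at about (281,262), and the blank's countersinks at (278,110) and (278,241), in line with the tool. I'll refine from this closer view.

```bash
python3 - <<'E'
from rig import robot
from h import *
k=robot.calibration("wrist"); p=cv2.imread("pics/w2.png")
C=onplane(k,[(278.2,110),(278,240.5)],43,True); print(C.round(1),C.mean(0).round(1)); e=C[0]-C[1]; print(np.linalg.norm(e),np.degrees(np.arctan2(e[1],e[0])))
s=robot.read_state(); print(R.from_quat(s["tcp_rot"]).inv().apply(C-s["position"]).round(1), proj(k,s["position"],True), s["ft_force"])
E
```

```text
[[ 501.1 -403.2   43. ]
 [ 417.5 -415.3   43. ]] [ 459.3 -409.2   43. ]
84.49146357381606 8.267180958987382
[[79.6 -1.7 19.3]
 [-4.8 -2.1 19.2]] [[281.12963324 246.03170338]] [ 1.14031327 -0.4268122  -0.52255916]
```

```bash
python3 -m creep '0 1 -1.9 7 0 0 0;0 0 0 7 0 0 0;0 0 0 3 0 0 0;0 0 0 2.5 0 0 0;0 0 0 2.5 0 0 0;0 0 0 2.5 0 0 0;0 0 0 2.5 0 0 0;0 0 0 0 0 0 0'
```

```text
time_s: 3.45
position: [422.5, -413.2, 33.1]
tcp_rot: [0.997, 0.075, -0.0, -0.0]
ft_force: [-0.0, -0.0, 0.5]
width: 0.2
```

```bash
python3 -m creep '0 0 0 2 0 0 0;0 0 0 2 0 0 0;0 0 0 0 0 0 0'
```

```text
time_s: 3.7
position: [422.6, -413.3, 29.3]
tcp_rot: [0.997, 0.075, -0.0, -0.0]
ft_force: [-0.4, 0.4, 0.3]
width: -0.4
```

```bash
python3 -m creep '0 0 0 2 0 0 0;0 0 0 0 0 0 0'
```

```text
time_s: 3.87
position: [422.6, -413.3, 27.4]
tcp_rot: [0.997, 0.075, -0.0, -0.0]
ft_force: [0.1, 0.4, -0.6]
width: 0.2
```

```bash
python3 -m creep '0 0 0 1.5 0 0 0;0 0 0 0 0 0 0'; python3 - <<'E'
from rig import robot
import cv2
p,d=robot.camera("wrist");cv2.imwrite("pics/w3.png",p)
E
```

```text
time_s: 4.03
position: [422.7, -413.4, 26.0]
tcp_rot: [0.997, 0.075, -0.0, -0.0]
ft_force: [-0.6, 0.1, -1.2]
width: 0.2
```

View pics/w3.png

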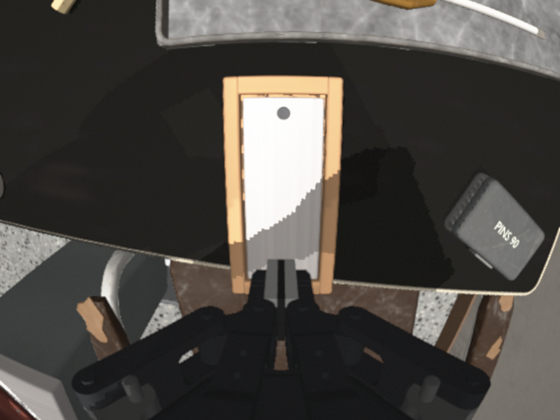

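```bash
python3 - <<'E'
from rig import robot
from h import *
k=robot.calibration("wrist"); p,d=robot.camera("wrist"); s=robot.read_state()
T=R.from_quat(s["tcp_rot"])
for (u,v) in [(283,r) for r in (84,90,100,125,150,175,200,225,245)]:
    r=rays(k,(u,v),True)[0]; cz=r@R.from_quat(k["attitude"]).as_matrix()[:,2]
    P=k["position"]+r*d[v,u]/cz; print(v,P.round(1),T.inv().apply(P-s["position"]).round(1))
E
```

```text
84 [ 515.  -400.5   42.6] [ 93.1   0.9 -16.5]
90 [ 512.  -400.9   43.7] [ 90.1   0.9 -17.6]
100 [ 504.4 -400.9  204.6] [  82.6   -0.3 -178.5]
125 [ 494.8 -403.5   43.6] [ 72.8   0.9 -17.5]
150 [ 482.3 -405.4   42.6] [ 60.1   0.9 -16.4]
175 [ 469.8 -407.3   43.6] [ 47.5   0.9 -17.5]
200 [ 456.7 -409.3   43.3] [ 34.2   0.9 -17.2]
225 [ 443.2 -411.3   44.1] [ 20.6   0.9 -17.9]
245 [ 431.2 -413.1   43. ] [  8.4   1.  -16.8]
```

```bash
python3 - <<'E'
from rig import robot
from h import *
k=robot.calibration("wrist"); p,d=robot.camera("wrist"); s=robot.read_state()
T=R.from_quat(s["tcp_rot"]); print(s["position"],s["width"])
for (u,v) in [(270,r) for r in range(240,306,4)]+[(281,300),(255,300),(315,285)]:
    r=rays(k,(u,v),True)[0]; cz=r@R.from_quat(k["attitude"]).as_matrix()[:,2]
    P=k["position"]+r*d[v,u]/cz; print(u,v,d[v,u].round(1),P.round(1),T.inv().apply(P-s["position"]).round(1))
cv2.imwrite("pics/w4z.png",cv2.resize(p[220:340,200:370],None,fx=4,fy=4,interpolation=cv2.INTER_CUBIC))
p,d=robot.camera("side");cv2.imwrite("pics/s4z.png",cv2.resize(p[110:230,250:410],None,fx=5,fy=5,interpolation=cv2.INTER_CUBIC))
E
```

```text
[ 422.8019616  -413.46786325   26.20056804] -0.20109202068810705
270 240 174.7 [ 433.7 -405.7   44.2] [ 11.9  -6.  -18. ]
270 244 176.4 [ 430.9 -406.1   43.3] [  9.1  -6.1 -17.1]
270 248 176.3 [ 428.9 -406.4   44.2] [  7.1  -6.1 -18. ]
270 252 177.7 [ 426.2 -406.7   43.6] [  4.4  -6.2 -17.4]
270 256 178.9 [ 423.6 -407.1   43.2] [  1.8  -6.2 -17. ]
270 260 152.7 [ 433.7 -406.4   67.5] [ 11.8  -5.3 -41.3]
270 264 148.8 [ 433.7 -406.6   71.6] [ 11.8  -5.2 -45.4]
270 268 145.9 [ 433.3 -406.7   74.7] [ 11.4  -5.1 -48.5]
270 272 141.6 [ 433.8 -406.8   79.2] [ 11.8  -5.  -53. ]
270 276 138.9 [ 433.4 -406.9   82.1] [ 11.5  -4.9 -55.9]
270 280 135.2 [ 433.7 -407.    85.9] [ 11.7  -4.8 -59.7]
270 284 133.3 [ 433.1 -407.1   88.2] [ 11.1  -4.7 -62. ]
270 288 130.1 [ 433.2 -407.2   91.5] [ 11.2  -4.6 -65.3]
270 292 126.6 [ 433.6 -407.3   95.1] [ 11.6  -4.5 -68.8]
270 296 124.3 [ 433.3 -407.4   97.5] [ 11.3  -4.5 -71.3]
270 300 121.7 [ 433.3 -407.4  100.4] [ 11.3  -4.4 -74.2]
270 304 116.8 [ 434.7 -407.4  105. ] [ 12.7  -4.2 -78.8]
281 300 121.9 [ 433.8 -411.6  100.2] [ 11.2  -0.2 -74. ]
255 300 118.2 [ 434.5 -401.7  103.4] [ 13.3  -9.9 -77.2]
315 285 184.3 [ 408.9 -435.3   43.8] [-17.   19.6 -17.6]
```

View pics/w4z.png

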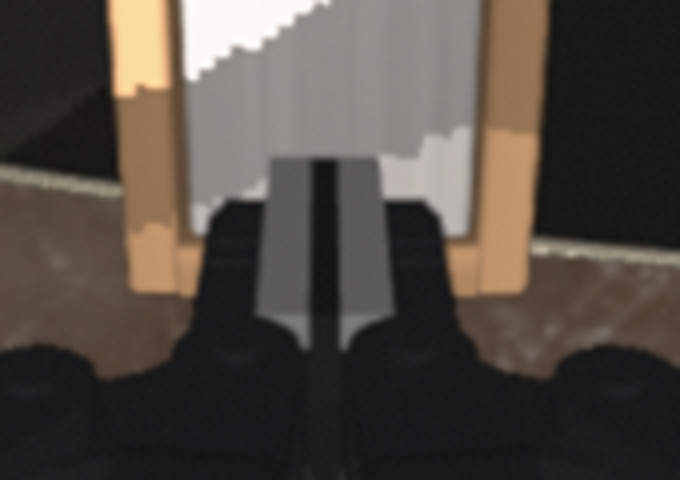

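View pics/s4z.png

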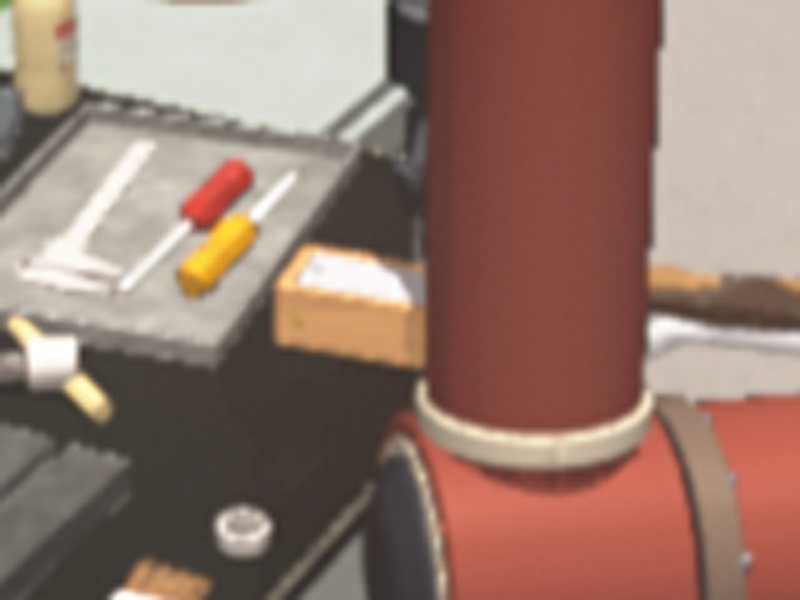

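The blank is still flush at z = 43 with no force. The depth picture puts the finger's end about 41 mm behind the reported TCP, so the tip is really near z = 67. I'll carry on down, watching the force.

```bash
python3 -m creep '0 0 0 6 0 0 0;0 0 0 6 0 0 0;0 0 0 4 0 0 0;0 0 0 2 0 0 0;0 0 0 0 0 0 0'
```

```text
time_s: 4.65
position: [422.2, -412.8, 7.0]
tcp_rot: [0.997, 0.075, -0.001, -0.001]
ft_force: [0.2, -0.6, 1.3]
width: 0.1
```

```bash
python3 -m creep '0 0 0 2 0 0 0;0 0 0 2 0 0 0;0 0 0 2 0 0 0;0 0 0 0 0 0 0'
```

```text
time_s: 4.98
position: [422.6, -413.3, 1.8]
tcp_rot: [0.997, 0.075, -0.0, -0.0]
ft_force: [0.4, -1.5, -0.3]
width: -0.3
```

```bash
python3 -m creep '0 0 0 2 0 0 0;0 0 0 0 0 0 0';python3 -m creep '0 0 0 2 0 0 0;0 0 0 0 0 0 0'
python3 - <<'E'
from rig import robot
import cv2
p,d=robot.camera("wrist");cv2.imwrite("pics/w5.png",p)
E
```

```text
time_s: 5.15
position: [422.7, -413.4, -0.1]
tcp_rot: [0.997, 0.075, -0.0, -0.0]
ft_force: [0.4, 0.6, -0.8]
width: -0.1
time_s: 5.32
position: [422.7, -413.3, -2.1]
tcp_rot: [0.997, 0.075, -0.0, -0.0]
ft_force: [0.3, 0.5, -0.2]
width: -0.2
```

View pics/w5.png

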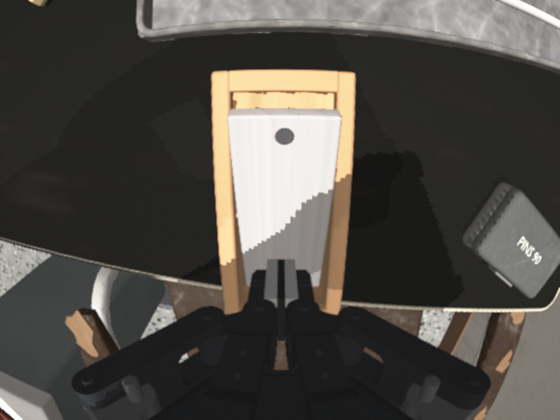

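The blank is tipping: its far end, near row 110, has risen and the shelf shows at (285,100). That confirms the tip offset, so I continue down.

```bash
python3 -m creep '0 0 0 2 0 0 0;0 0 0 2 0 0 0;0 0 0 2 0 0 0;0 0 0 0 0 0 0'
```

```text
time_s: 5.7
position: [422.4, -413.2, -8.4]
tcp_rot: [0.997, 0.075, -0.0, -0.0]
ft_force: [-0.6, -0.1, -0.3]
width: 0.4
```

```bash
python3 -m creep '0 0 0 1.5 0 0 0;0 0 0 0 0 0 0'
```

```text
time_s: 5.87
position: [422.6, -413.4, -8.7]
tcp_rot: [0.997, 0.075, -0.0, -0.0]
ft_force: [-3.0, 2.1, 3.7]
width: 0.5
```

```bash
python3 -m creep '0 0 0 1.5 0 0 0;0 0 0 0 0 0 0'
```

```text
time_s: 6.03
position: [422.7, -413.5, -9.0]
tcp_rot: [0.997, 0.075, -0.0, -0.0]
ft_force: [-4.8, 4.6, 11.2]
width: 0.0
```

```bash
python3 -m creep '0 0 0 1.5 0 0 0;0 0 0 0 0 0 0'
```

```text
time_s: 6.2
position: [422.8, -413.6, -9.2]
tcp_rot: [0.997, 0.075, -0.001, -0.001]
ft_force: [-6.3, 8.4, 18.2]
width: 0.3
```

Force rose to about 20 N at a stop, so the blank is fully tipped. I retreat, open and look.

```bash
python3 -m creep '0 0 0 -5 0 0 0;0 0 0 -12 0 0 0;0 0 0 -20 0 0 0;0 0 0 -20 0 0 0;1 0 0 -20 0 0 0;1 0 0 -20 0 0 0;1 0 0 -20 0 0 0;1 0 0 0 0 0 0;1 0 0 0 0 0 0;1 0 0 0 0 0 0;1 0 0 0 0 0 0'
python3 - <<'E'
from rig import robot
from h import *
s=robot.read_state(); T=R.from_quat(s["tcp_rot"])
k=robot.calibration("wrist"); p,d=robot.camera("wrist"); np.save("w6.npy",d); cv2.imwrite("pics/w6.png",p)
import pickle; pickle.dump((k,s),open("w6.pkl","wb"))
for (u,v) in [(281,r) for r in range(90,270,12)]:
    r=rays(k,(u,v),True)[0]; cz=r@R.from_quat(k["attitude"]).as_matrix()[:,2]
    P=k["position"]+r*d[v,u]/cz; print(v,P.round(1),T.inv().apply(P-s["position"]).round(1))
E
```

```text
time_s: 7.12
position: [422.0, -412.5, 102.9]
tcp_rot: [0.997, 0.075, -0.001, -0.001]
ft_force: [-0.6, 0.2, -0.4]
width: 83.3
90 [ 514.6 -398.6   44.5] [93.6  0.1 58.2]
102 [ 506.  -399.8   36.2] [85.   0.1 66.5]
114 [ 497.  -401.2   36.2] [75.9  0.1 66.5]
126 [ 490.1 -402.3   67.6] [68.9  0.1 35.2]
138 [ 482.  -403.5   64.9] [60.7  0.1 37.9]
150 [ 473.2 -404.8   59.2] [51.8  0.1 43.5]
162 [ 463.5 -406.2   51.7] [42.   0.1 51.1]
174 [ 453.3 -407.7   44.6] [31.7  0.1 58.2]
186 [ 442.1 -409.4   36.6] [20.4  0.1 66.3]
198 [ 429.9 -411.2   27.5] [ 8.   0.1 75.3]
210 [ 416.8 -413.2   18.8] [-5.2  0.1 84.1]
222 [ 408.2 -414.4   24.7] [-13.9   0.   78.2]
234 [ 403.6 -415.1   39.8] [-18.5   0.   63.1]
246 [ 249.3 -437.8 -273.2] [-1.740e+02  3.000e-01  3.763e+02]
258 [ 224.8 -441.5 -272.1] [-1.988e+02  3.000e-01  3.753e+02]
```

View pics/w6.png

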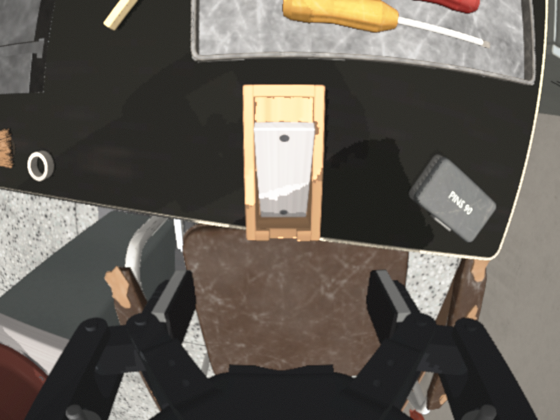

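The blank leans at 35.4° and stays there. Its raised edge is at row 122, at block x ≈ 29 mm and height ≈ 69 mm, as predicted. Now I tilt the tool 35° to match, and preset the opening.

```bash
python3 -m creep '0.65 28 1 0 0 0 0;0.65 28 0 0 0 0 0;0.65 0 0 0 0 7.1 0;0.65 0 0 0 0 7.1 0;0.65 0 0 0 0 7.1 0;0.65 0 0 0 0 7.1 0;0.65 0 0 0 0 7 0;0.65 -10 0 12 0 0 0;0.65 -12.7 0 14 0 0 0;0.65 0 0 0 0 0 0;0.65 0 0 0 0 0 0'
python3 - <<'E'
from rig import robot
from h import *
s=robot.read_state(); T=R.from_quat(s["tcp_rot"]); print(s["position"],T.as_matrix().round(3),s["width"])
k=robot.calibration("wrist"); p,d=robot.camera("wrist"); np.save("w7.npy",d); cv2.imwrite("pics/w7.png",p)
import pickle; pickle.dump((k,s),open("w7.pkl","wb"))
E
```

```text
time_s: 8.08
position: [474.5, -405.2, 68.0]
tcp_rot: [0.95, 0.071, 0.302, -0.025]
ft_force: [-0.0, -0.2, -0.0]
width: 55.4
[ 474.45312516 -405.17797268   68.0421009 ] [[ 0.808  0.149  0.57 ]
 [ 0.119 -0.989  0.09 ]
 [ 0.577 -0.004 -0.817]] 55.43460865066303
```

View pics/w7.png

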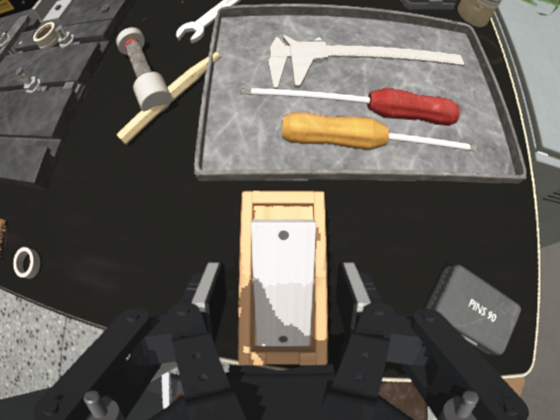

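The tool now faces the blank squarely. The blank's top edge is at row 221, the countersinks are at (283,236) and (283,339), and the finger pads' tips are at about (212,265) and (349,265). I measure all of these in the tool frame.

```bash
cat >> h.py <<'E'
def intool(k,s,d,pts):
    T=R.from_quat(s["tcp_rot"]); out=[]
    for u,v in pts:
        r=rays(k,(u,v),True)[0]; cz=r@R.from_quat(k["attitude"]).as_matrix()[:,2]
        vi,ui=int(round(v)),int(round(u)); m=np.median(d[vi-1:vi+2,ui-1:ui+2])
        out.append(T.inv().apply(k["position"]+r*m/cz-s["position"]))
    return np.array(out)
E
python3 - <<'E'
from h import *
import pickle
k,s=pickle.load(open("w7.pkl","rb")); d=np.load("w7.npy")
pts=[(283.5,236),(283,339),(283,224),(283,260),(283,290),(283,320),(260,260),(308,260)]
for p,q in zip(pts,intool(k,s,d,pts)): print(p,q.round(1))
print("fingers")
for v in range(255,305,5): print(v,intool(k,s,d,[(205,v),(212,v),(349,v),(356,v)]).round(0).tolist())
p=cv2.imread("pics/w7.png"); cv2.imwrite("pics/w7z.png",cv2.resize(p[190:360,180:390],None,fx=3.5,fy=3.5,interpolation=cv2.INTER_CUBIC))
E
```

```text
(283.5, 236) [3.9 1.6 7. ]
(283, 339) [-79.5   1.5   7.2]
(283, 224) [12.   1.3  6.6]
(283, 260) [-13.    1.3   7.5]
(283, 290) [-35.3   1.4   6.6]
(283, 320) [-61.2   1.5   7. ]
(260, 260) [-12.9 -13.4   7.1]
(308, 260) [-12.9  17.3   7. ]
fingers
255 [[-35.0, -63.0, 58.0], [-35.0, -57.0, 59.0], [-35.0, 56.0, 58.0], [-35.0, 62.0, 58.0]]
260 [[-39.0, -62.0, 56.0], [-39.0, -56.0, 56.0], [-38.0, 56.0, 55.0], [-39.0, 62.0, 55.0]]
265 [[-42.0, -62.0, 53.0], [11.0, -32.0, -45.0], [11.0, 32.0, -46.0], [-42.0, 62.0, 53.0]]
270 [[12.0, -34.0, -51.0], [12.0, -31.0, -51.0], [11.0, 31.0, -51.0], [12.0, 34.0, -51.0]]
275 [[12.0, -33.0, -56.0], [12.0, -30.0, -56.0], [12.0, 30.0, -56.0], [12.0, 33.0, -56.0]]
280 [[12.0, -33.0, -60.0], [12.0, -30.0, -60.0], [12.0, 29.0, -60.0], [12.0, 32.0, -60.0]]
285 [[12.0, -32.0, -65.0], [12.0, -29.0, -64.0], [11.0, 28.0, -64.0], [12.0, 31.0, -64.0]]
290 [[12.0, -31.0, -68.0], [11.0, -28.0, -67.0], [11.0, 28.0, -67.0], [12.0, 30.0, -68.0]]
295 [[12.0, -30.0, -71.0], [10.0, -28.0, -69.0], [9.0, 28.0, -68.0], [12.0, 30.0, -72.0]]
300 [[12.0, -29.0, -75.0], [8.0, -28.0, -70.0], [8.0, 27.0, -70.0], [12.0, 29.0, -76.0]]
```

View pics/w7z.png

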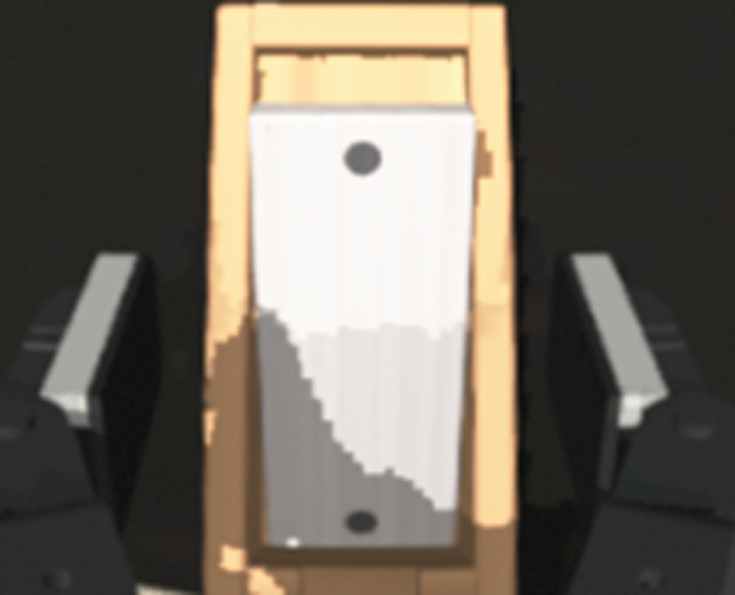

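```bash
python3 -m creep '0.65 0 1.4 14 0 0 0;0.65 0 0 14 0 0 0;0.65 0 0 10 0 0 0;0.65 0 0 8 0 0 0;0.65 0 0 6 0 0 0;0.65 0 0 3.5 0 0 0;0.65 0 0 0 0 0 0;0.65 0 0 0 0 0 0'
python3 - <<'E'
from rig import robot
from h import *
s=robot.read_state(); print(s["position"],s["width"],s["ft_force"])
k=robot.calibration("wrist"); p,d=robot.camera("wrist"); cv2.imwrite("pics/w8.png",p)
pts=[(281,v) for v in range(150,330,12)]
for a,q in zip(pts,intool(k,s,d,pts)): print(a,q.round(1))
E
```

```text
time_s: 8.8
position: [507.0, -403.3, 25.3]
tcp_rot: [0.95, 0.071, 0.303, -0.023]
ft_force: [-0.5, 0.7, 1.3]
width: 55.3
[ 507.03440018 -403.33791944   25.30462967] 55.33070112196981 [-0.53079071  0.65396941  1.28170206]
(281, 150) [51.   0.2 50.3]
(281, 162) [41.2  0.2 57.1]
(281, 174) [33.3  0.2 51.9]
(281, 186) [25.8  0.2 46.2]
(281, 198) [19.2  0.1 38.4]
(281, 210) [10.6  0.1 37.8]
(281, 222) [19.1  0.1 -8.6]
(281, 234) [ 13.1   0.  -11.8]
(281, 246) [ 4.7  0.  -9.4]
(281, 258) [ -1.3   0.  -12.7]
(281, 270) [  9.7  -0.  -46.6]
(281, 282) [  3.6  -0.  -47.2]
(281, 294) [ -3.4  -0.  -46.9]
(281, 306) [-10.7  -0.  -46.6]
(281, 318) [-18.1  -0.  -46.8]
```

View pics/w8.png

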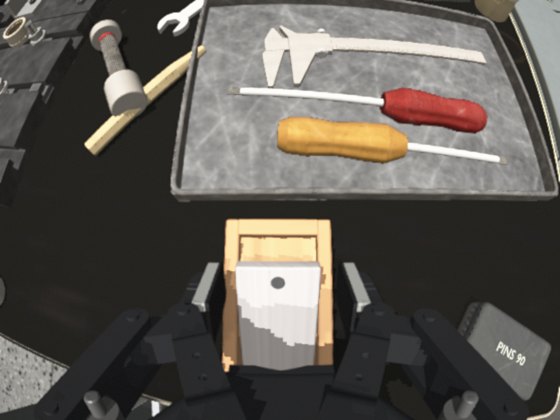

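```bash
python3 -m creep '0.65 0 -0.8 1.5 0 0 0;0.65 0 0 1 0 0 0;0.65 0 0 0 0 0 0;0.45 0 0 0 0 0 0;0.3 0 0 0 0 0 0;0.3 0 0 0 0 0 0;0.3 0 0 0 0 0 0;0.3 0 0 0 0 0 0' 70
python3 - <<'E'
from rig import robot
from h import *
s=robot.read_state(); print(s["position"],s["width"],s["ft_force"])
k=robot.calibration("wrist"); p,d=robot.camera("wrist"); cv2.imwrite("pics/w9.png",cv2.resize(p[190:400,150:420],None,fx=2.8,fy=2.8))
pts=[(281,v) for v in range(270,330,12)]+[(215,265),(218,270),(222,275)]
for a,q in zip(pts,intool(k,s,d,pts)): print(a,q.round(1))
E
```

```text
time_s: 9.52
position: [508.2, -402.5, 23.3]
tcp_rot: [0.95, 0.071, 0.303, -0.023]
ft_force: [-2.0, 1.0, 2.3]
width: 37.7
[ 508.18189941 -402.47155242   23.34193128] 37.70593632492101 [-2.02542224  1.02619382  2.31478157]
(281, 270) [ 10.7  -0.  -48.4]
(281, 282) [  4.8  -0.  -49.2]
(281, 294) [ -2.2  -0.  -48.7]
(281, 306) [ -9.2  -0.  -48.7]
(281, 318) [-16.6  -0.  -48.6]
(215, 265) [-20.4 -44.5  13.6]
(218, 270) [  7.5 -30.1 -43.4]
(222, 275) [  7.5 -27.4 -48.1]
```

View pics/w9.png

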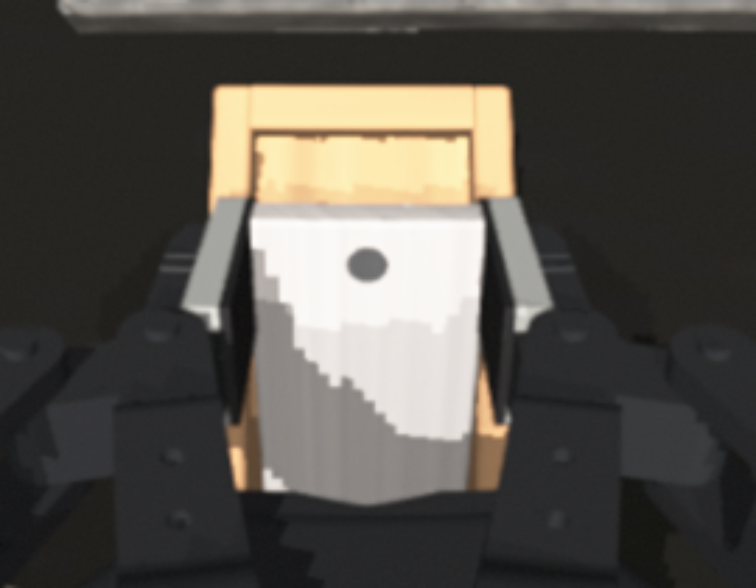

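Closed on the blank: the width stopped at 37.7. Lift straight up.

```bash
python3 -m creep '0.3 2.9 0 -4.1 0 0 0;0.3 5.8 0 -8.2 0 0 0;0.3 5.8 0 -8.2 0 0 0;0.3 8.7 0 -12.3 0 0 0;0.3 8.7 0 -12.3 0 0 0;0.3 11.6 0 -16.4 0 0 0;0.3 11.6 0 -16.4 0 0 0;0.3 11.6 0 -16.4 0 0 0;0.3 8.7 0 -12.3 0 0 0;0.3 0 0 0 0 0 0;0.3 0 0 0 0 0 0'
python3 - <<'E'
from rig import robot
from h import *
s=robot.read_state(); print(s["position"],s["width"],s["ft_force"])
k=robot.calibration("wrist"); p,d=robot.camera("wrist"); cv2.imwrite("pics/w10.png",p)
pts=[(281,v) for v in range(265,330,10)]
for a,q in zip(pts,intool(k,s,d,pts)): print(a,q.round(1))
E
```

```text
time_s: 10.48
position: [508.3, -403.0, 155.6]
tcp_rot: [0.95, 0.072, 0.304, -0.021]
ft_force: [-0.3, -0.4, -1.0]
width: 37.7
[ 508.26812988 -402.99944701  155.57129576] 37.708136993263565 [-0.31541903 -0.35659945 -1.01382664]
(281, 265) [ 11.3   0.  -44.8]
(281, 275) [  8.2   0.  -48.6]
(281, 285) [  2.8   0.  -48.6]
(281, 295) [ -2.9   0.  -48.6]
(281, 305) [ -8.8   0.  -48.4]
(281, 315) [-14.7  -0.  -48.8]
(281, 325) [-21.3  -0.  -48.4]
```

View pics/w10.png

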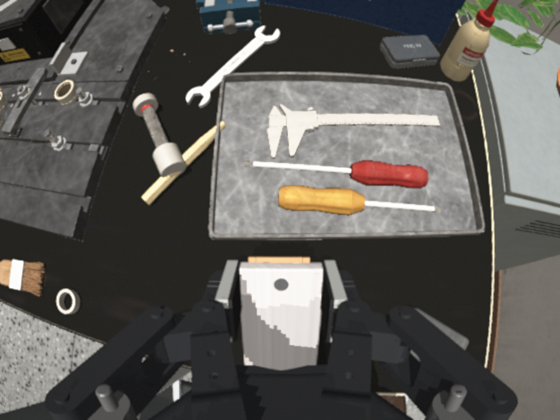

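The blank is lifted and held parallel to the tool. Now level it, turn it to the jig's yaw and travel to a pose where the jig can be seen.

```bash
python3 -m creep '0.3 0 0 0 0 -4 0;0.3 0 0 0 0 -7 0;0.3 0 0 0 0 -7 0;0.3 0 0 0 0 -7 0;0.3 0 0 0 0 -7 0;0.3 0 0 0 0 -3.4 0;0.3 0 0 0 0 0 -5.7;0.3 0 0 0 0 0 -5.7;0.3 0 0 0 0 0 -5.5;0.3 0 0 0 0 0 0'
python3 - <<'E'
from rig import robot
from h import *
s=robot.read_state(); M=R.from_quat(s["tcp_rot"]).as_matrix(); print(s["position"],s["width"],M.round(3),np.degrees(np.arctan2(M[1,0],M[0,0])))
print((np.array([401,262,155])-s["position"])@M)
E
```

```text
time_s: 11.37
position: [507.3, -401.2, 150.9]
tcp_rot: [0.975, 0.221, -0.001, -0.002]
ft_force: [0.1, 0.6, -1.4]
width: 37.9
[ 507.30430692 -401.19446567  150.93368414] 37.90286397698164 [[ 0.902  0.432 -0.003]
 [ 0.432 -0.902  0.003]
 [-0.001 -0.004 -1.   ]] 25.564192910024122
[ 190.2808877  -644.15411831   -1.64180662]
```

```bash
python3 -m creep '0.3 4.4 -15 0 0 0 0;0.3 8.8 -30 0 0 0 0;0.3 11 -37 0 0 0 0;0.3 11 -37 0 0 0 0;0.3 11 -37 0 0 0 0;0.3 11 -37 0 0 0 0;0.3 11 -37 0 0 0 0;0.3 11 -37 0 0 0 0;0.3 11 -37 0 0 0 0;0.3 11 -37 0 0 0 0;0.3 11 -37 0 0 0 0;0.3 11 -37 0 0 0 0;0.3 11 -37 0 0 0 0;0.3 11 -37 0 0 0 0;0.3 11 -37 0 0 0 0;0.3 11 -37 0 0 0 0;0.3 11 -37 0 0 0 0;0.3 8.8 -30 0 0 0 0;0.3 4.4 -15 0 0 0 0;0.3 0 0 0 0 0 0'
python3 -m creep '0.3 0 0 0 0 0 0;0.3 0 0 0 0 0 0'
python3 - <<'E'
from rig import robot
from h import *
import pickle
s=robot.read_state(); M=R.from_quat(s["tcp_rot"]).as_matrix(); print(s["position"],M.round(4),np.degrees(np.arctan2(M[1,0],M[0,0])))
k=robot.calibration("wrist"); p,d=robot.camera("wrist"); cv2.imwrite("pics/w11.png",p); np.save("w11.npy",d); pickle.dump((k,s),open("w11.pkl","wb"))
E
```

```text
time_s: 13.03
position: [401.9, 264.7, 152.4]
tcp_rot: [0.975, 0.221, -0.001, -0.0]
ft_force: [0.7, 0.2, -0.7]
width: 37.8
time_s: 13.2
position: [403.2, 261.5, 152.7]
tcp_rot: [0.976, 0.22, -0.001, 0.0]
ft_force: [-0.5, -0.8, -0.6]
width: 38.0
[403.20457287 261.46052405 152.74694757] [[ 9.036e-01  4.283e-01 -1.400e-03]
 [ 4.283e-01 -9.036e-01 -1.100e-03]
 [-1.700e-03  4.000e-04 -1.000e+00]] 25.362154234219766
```

View pics/w11.png

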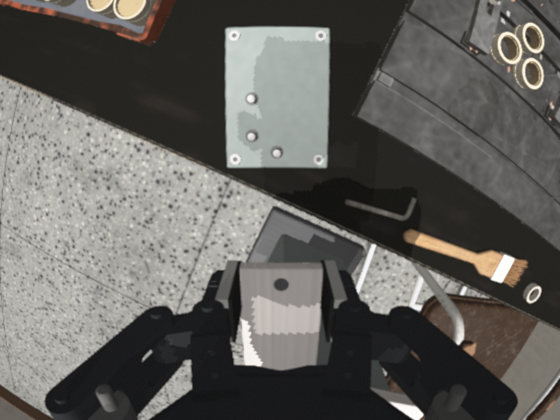

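The blank is held and the jig is ahead: plate corners at about (224,27) and (328,167), pins at (251,98), (251,136) and (277,152), corner screws at (234,35), (320,35), (235,159) and (319,160). Zooming in for accuracy.

```bash
python3 - <<'E'
import cv2
p=cv2.imread("pics/w11.png")
cv2.imwrite("pics/w11z.png",cv2.resize(p[20:175,215:340],None,fx=3.8,fy=3.8,interpolation=cv2.INTER_CUBIC))
E
```

```text
(no output)
```

View pics/w11z.png

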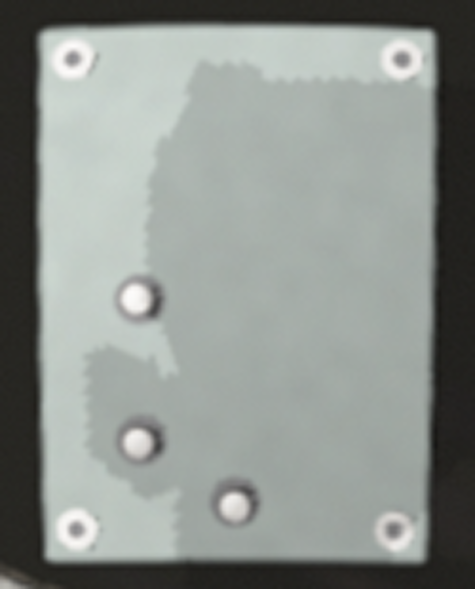

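```bash
cat > fit.py <<'E'
from h import *
from scipy.optimize import least_squares
def fitjig(k,pins=None,corners=None,g=(484,301,25.5)):
    # pins: end, side1, side2 tops z26 ; corners [(-x,+y),(-x,-y),(+x,-y),(+x,+y)] z16
    L=[];uv=[]
    if pins is not None:
        for l,p in zip([(-54,0,26),(-38,24,26),(-2,24,26)],pins):
            if p is not None: L.append(l);uv.append(p)
    if corners is not None:
        for l,p in zip([(-70,50,16),(-70,-50,16),(70,-50,16),(70,50,16)],corners):
            if p is not None: L.append(l);uv.append(p)
    L=np.array(L,float);uv=np.array(uv,float)
    def w(x): 
        return R.from_euler('z',x[2],degrees=True).apply(L)+[x[0],x[1],0]
    f=lambda x:(proj(k,w(x),True)-uv).ravel()
    r=least_squares(f,g); return r.x, f(r.x).reshape(-1,2).round(1)
E
python3 - <<'E'
from fit import *
import pickle
k,s=pickle.load(open("w11.pkl","rb")); d=np.load("w11.npy")
z=lambda a: np.array(a)/3.8+[215,20]-.37
pins=z([(234,504),(138,441),(136,298)])
cor=z([(46,561),(426,561),(434,32),(40,32)])
print(fitjig(k,pins)); print(fitjig(k,None,cor)); x,r=fitjig(k,pins,cor); print(x,r)
sc=onplane(k,z([(72,59),(401,59),(394,530),(76,530)]),16,True); print(sc.mean(0)); e=sc[0]+sc[1]-sc[2]-sc[3]; print(np.degrees(np.arctan2(e[1],e[0])))
# plate height by depth
T=R.from_quat(s["tcp_rot"])
q=intool(k,s,d,[(300,60),(300,100),(300,140),(281,275),(281,300),(245,300),(315,300),(262,290)]); print((T.apply(q)+s["position"]).round(1)); print(q.round(1))
# blank edge : end line in depth
print(intool(k,s,d,[(281,v) for v in range(258,272)]).round(1))
E
python3 - <<'E'
import cv2
p=cv2.imread("pics/w11.png")
cv2.imwrite("pics/w11b.png",cv2.resize(p[240:380,200:360],None,fx=4,fy=4,interpolation=cv2.INTER_CUBIC))
E
```

```text
(array([484.41503044, 304.24318262,  25.22517196]), array([[ 0.2,  0.2],
       [-0.2,  0.2],
       [-0. , -0.4]]))
(array([483.82884075, 303.7497889 ,  25.13718421]), array([[-0.3,  0.7],
       [ 0.3,  0.9],
       [ 0.6, -0.9],
       [-0.6, -0.8]]))
[484.10041511 303.94213053  25.09320871] [[ 0.2  0.6]
 [-0.1  0.5]
 [ 0.1  0. ]
 [-0.5  0.4]
 [ 0.2  0.6]
 [ 0.6 -1.2]
 [-0.6 -1.1]]
[483.89605703 303.95056611  16.        ]
25.056766574268945
[[525.4 299.1  16.4]
 [490.2 282.3  17.2]
 [455.1 265.3  16. ]
 [411.  265.1 202.6]
 [398.2 259.1 202.1]
 [390.4 274.4 201.7]
 [405.  244.3 202.1]
 [399.2 269.4 201.6]]
[[ 1.268e+02  1.830e+01  1.362e+02]
 [ 8.770e+01  1.840e+01  1.354e+02]
 [ 4.880e+01  1.870e+01  1.367e+02]
 [ 8.600e+00  1.000e-01 -4.990e+01]
 [-5.600e+00  1.000e-01 -4.930e+01]
 [-6.100e+00 -1.720e+01 -4.900e+01]
 [-5.800e+00  1.630e+01 -4.930e+01]
 [-3.000e-01 -8.900e+00 -4.880e+01]]
[[-3.297e+02  5.000e-01  6.329e+02]
 [-3.294e+02  5.000e-01  6.263e+02]
 [-3.289e+02  5.000e-01  6.192e+02]
 [-3.303e+02  5.000e-01  6.159e+02]
 [-3.300e+02  5.000e-01  6.093e+02]
 [ 1.130e+01  1.000e-01 -4.340e+01]
 [ 1.110e+01  1.000e-01 -4.400e+01]
 [ 1.110e+01  1.000e-01 -4.490e+01]
 [ 1.130e+01  1.000e-01 -4.630e+01]
 [ 1.120e+01  1.000e-01 -4.710e+01]
 [ 1.110e+01  1.000e-01 -4.790e+01]
 [ 1.100e+01  1.000e-01 -4.860e+01]
 [ 1.060e+01  1.000e-01 -4.880e+01]
 [ 1.020e+01  1.000e-01 -4.910e+01]]
```

View pics/w11b.png

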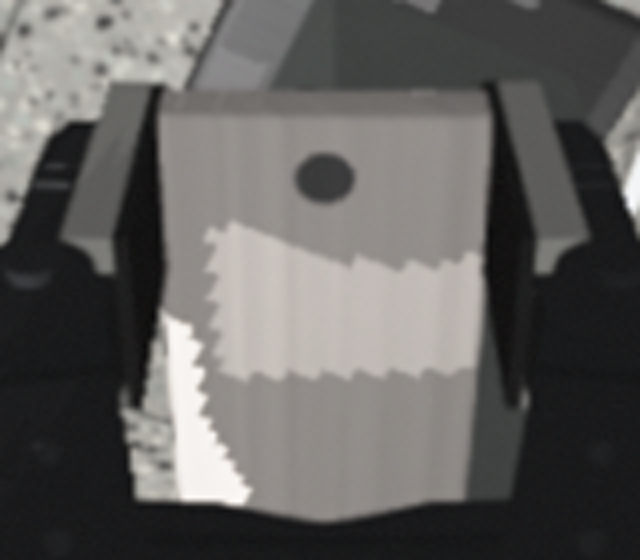

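The pins, plate corners and screws agree: jig at about (484.2, 304.0), yaw 25.1°. The blank's centre is at tool x = −38.8 and its underside at tool z ≈ −41. I go above the seat, 4 mm clear of the pins both ways, and descend.

```bash
python3 -m creep '0.3 20 0 0 0 0 0.25;0.3 38 0 0 0 0 0;0.3 38 0 0 0 0 0;0.3 28 0 0 0 0 0;0.3 10.2 -0.2 10 0 0 0;0.3 0 0 28 0 0 0;0.3 0 0 32 0 0 0;0.3 0 0 32 0 0 0;0.3 0 0 28 0 0 0;0.3 0 0 20 0 0 0;0.3 0 0 10 0 0 0;0.3 0 0 0 0 0 0;0.3 0 0 0 0 0 0;0.3 0 0 0 0 0 0'
python3 - <<'E'
from rig import robot
from h import *
import pickle
s=robot.read_state(); M=R.from_quat(s["tcp_rot"]).as_matrix(); print(s["position"],s["ft_force"],M.round(4),np.degrees(np.arctan2(M[1,0],M[0,0])))
seat=np.array([484.2,304,16]); a=np.radians(25.1); ex=np.array([np.cos(a),np.sin(a),0]); ey=np.array([-np.sin(a),np.cos(a),0])
c=s["position"]+M@[-38.8,.1,-41]-seat; print("blank centre rel seat",c@ex,c@ey,c[2])
k=robot.calibration("wrist"); p,d=robot.camera("wrist"); cv2.imwrite("pics/w12.png",p); np.save("w12.npy",d); pickle.dump((k,s),open("w12.pkl","wb"))
E
```

```text
time_s: 14.42
position: [526.6, 320.0, -4.2]
tcp_rot: [0.976, 0.218, 0.002, -0.0]
ft_force: [1.1, 0.3, -1.8]
width: 37.9
[526.62688233 320.01186339  -4.18446786] [ 1.05216588  0.30196913 -1.7734956 ] [[ 9.051e-01  4.251e-01  3.200e-03]
 [ 4.251e-01 -9.052e-01  1.400e-03]
 [ 3.500e-03  1.000e-04 -1.000e+00]] 25.15584657566828
blank centre rel seat 6.2697933918160444 -3.6316154401544054 20.67973784873226
```

View pics/w12.png

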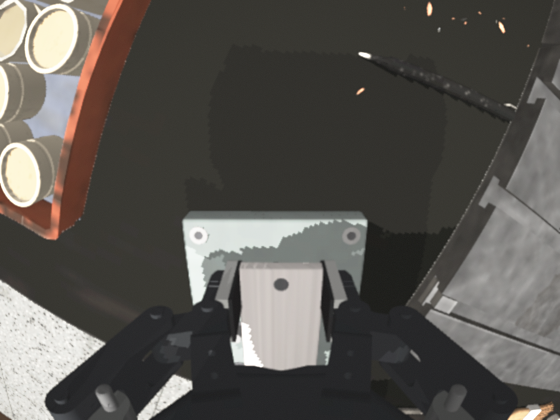

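```bash
python3 - <<'E'
from h import *
import pickle
k,s=pickle.load(open("w12.pkl","rb")); d=np.load("w12.npy")
k1,_=pickle.load(open("w11.pkl","rb"))
z=lambda a: np.array(a)/3.8+[215,20]-.37
print(onplane(k1,z([(72,59),(401,59)]),16,True).round(1))
print(onplane(k,[(198.3,235.2),(351.3,235.7)],16,True).round(1))
q=intool(k,s,d,[(281,276),(281,310),(281,245),(281,225)]); print(q.round(1))
E
python3 -m creep '0.3 0 0 6 0 0 0;0.3 0 0 5 0 0 0;0.3 0 0 4 0 0 0;0.3 0 0 1 0 0 0;0.3 0 0 0 0 0 0;0.3 0 0 0 0 0 0'
```

```text
[[521.9 367.1  16. ]
 [556.8 292.6  16. ]]
[[521.6 366.9  16. ]
 [556.3 292.1  16. ]]
[[  7.7   0.1 -49.4]
 [-11.8   0.1 -49.1]
 [ 10.2   0.1 -20.7]
 [ 21.7   0.1 -20.7]]
time_s: 14.97
position: [525.1, 320.0, -20.7]
tcp_rot: [0.976, 0.218, -0.0, 0.0]
ft_force: [-4.7, -1.8, 8.7]
width: 37.8
```

Contact came at about 8.7 N, some 4 mm earlier than expected. I look before going on.

```bash
python3 - <<'E'
from rig import robot
from h import *
s=robot.read_state(); M=R.from_quat(s["tcp_rot"]).as_matrix(); print(s["position"],s["ft_force"],s["torque"],M.round(4))
k=robot.calibration("wrist"); p,d=robot.camera("wrist"); 
q=intool(k,s,d,[(281,276),(281,300),(281,325),(281,250),(281,230)]); print(q.round(1))
a=cv2.resize(p[200:400,150:420],None,fx=2,fy=2,interpolation=cv2.INTER_CUBIC)
p2,_=robot.camera("side"); b=cv2.resize(p2[260:350,110:245],None,fx=4,fy=4,interpolation=cv2.INTER_CUBIC)
cv2.imwrite("pics/w13.png",a); cv2.imwrite("pics/s13.png",b)
E
```

```text
[525.1464096  319.97169745 -20.66566155] [-4.65891801 -1.75845255  8.6904921 ] [-0.35678247  0.64428325 -0.03337816] [[ 9.047e-01  4.261e-01 -1.000e-04]
 [ 4.261e-01 -9.047e-01 -3.000e-04]
 [-2.000e-04  2.000e-04 -1.000e+00]]
[[  7.6   0.1 -49.2]
 [ -5.4   0.1 -49.7]
 [-21.2   0.1 -49.2]
 [ 14.9   0.1 -36.7]
 [ 25.2   0.1 -36.3]]
```

View pics/w13.png

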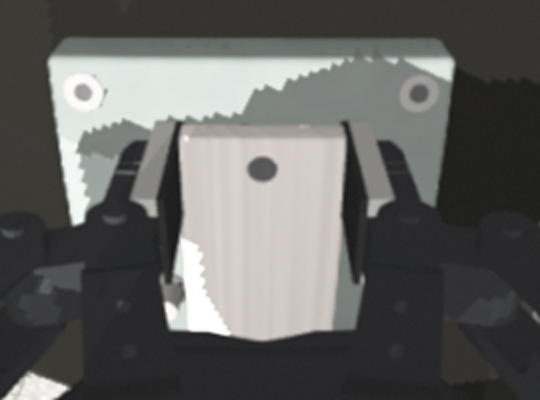

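View pics/s13.png

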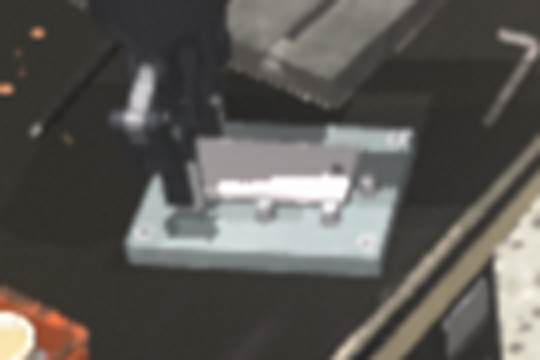

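```bash
python3 - <<'E'
from rig import robot
from h import *
s=robot.read_state()
k=robot.calibration("wrist"); p,d=robot.camera("wrist"); 
uv=[(u,v) for u in range(252,312,4) for v in range(278,362,3)]
q=intool(k,s,d,uv); q=q[abs(q[:,2]+49)<4]
A=np.c_[q[:,:2],np.ones(len(q))]; c,*_=np.linalg.lstsq(A,q[:,2],rcond=None); print(len(q),q[:,0].min(),c,np.degrees(np.arctan(c[:2])),(A@c-q[:,2]).std())
uv=[(u,v) for u in range(200,370,6) for v in range(228,250,3)]
q=intool(k,s,d,uv); q=q[(abs(q[:,2]+36.5)<3)]
A=np.c_[q[:,:2],np.ones(len(q))]; c,*_=np.linalg.lstsq(A,q[:,2],rcond=None); print(len(q),c)
k2=robot.calibration("side"); 
# predicted pixel of blank corners in side view (zoom coords) for flat-held vs measured
M=R.from_quat(s["tcp_rot"]).as_matrix()
P=np.array([s["position"]+M@[x,y,z] for x,y,z in [(11.2,-20,-49),(-88.8,-20,-49),(-88.8,20,-49),(11.2,20,-49),(-88.8,-20,-41)]])
print(((proj(k2,P)-[110,260])*4).round(0))
seat=np.array([484.2,304,16]); a=np.radians(25.1); ex=np.array([np.cos(a),np.sin(a),0]); ey=np.array([-np.sin(a),np.cos(a),0])
pp=np.array([seat+x*ex+y*ey+[0,0,10] for x,y in [(-54,0),(-38,24),(-2,24)]]); print(((proj(k2,pp)-[110,260])*4).round(0))
c=s["position"]+M@[-38.8,.1,-41]-seat; print("rel",c@ex,c@ey,c[2])
E
```

```text
420 -46.21270483970391 [-4.17869653e-03 -4.76663496e-03 -4.91857117e+01] [-0.23942028 -0.273106  ] 0.21616024595458982
232 [ 1.06354745e-01 -1.61426661e-03 -3.91392006e+01]
[[162. 181.]
 [340. 189.]
 [356. 139.]
 [182. 131.]
 [342. 200.]]
[[364. 171.]
 [325. 201.]
 [261. 198.]]
rel 5.081190997807566 -3.0824644146286952 4.351720357526279
```

```bash
python3 - <<'E'
from rig import robot
from h import *
s=robot.read_state(); M=R.from_quat(s["tcp_rot"]).as_matrix(); k2=robot.calibration("side")
for z in (-42,-36.5):
    P=np.array([s["position"]+M@[x,y,z] for x,y in [(11,-20),(-11,-20),(-11,-32),(11,-32)]]); print(z,((proj(k2,P)-[110,260])*5+[22,37]).round(0).tolist())
p,_=robot.camera("side"); b=cv2.resize(p[260:350,110:245],None,fx=5,fy=5,interpolation=cv2.INTER_CUBIC); cv2.imwrite("pics/s14.png",b)
kw=robot.calibration("wrist"); p,d=robot.camera("wrist"); cv2.imwrite("pics/w14.png",cv2.resize(p[245:345,190:370],None,fx=4.4,fy=4.4,interpolation=cv2.INTER_CUBIC))
for v in range(256,276,2): print(v,intool(kw,s,d,[(228,v),(233,v),(330,v)]).round(0).tolist())
E
```

```text
-42 [[227.0, 275.0], [276.0, 277.0], [268.0, 297.0], [219.0, 294.0]]
-36.5 [[229.0, 284.0], [277.0, 286.0], [270.0, 306.0], [221.0, 303.0]]
256 [[12.0, -26.0, -37.0], [12.0, -23.0, -37.0], [12.0, 24.0, -37.0]]
258 [[11.0, -26.0, -37.0], [11.0, -23.0, -37.0], [11.0, 24.0, -38.0]]
260 [[12.0, -25.0, -42.0], [12.0, -23.0, -41.0], [12.0, 23.0, -42.0]]
262 [[11.0, -25.0, -43.0], [12.0, -22.0, -44.0], [12.0, 23.0, -44.0]]
264 [[12.0, -25.0, -46.0], [12.0, -22.0, -46.0], [12.0, 23.0, -46.0]]
266 [[12.0, -24.0, -48.0], [12.0, -22.0, -47.0], [12.0, 23.0, -48.0]]
268 [[12.0, -24.0, -50.0], [12.0, -22.0, -49.0], [12.0, 22.0, -49.0]]
270 [[12.0, -24.0, -52.0], [12.0, -21.0, -51.0], [12.0, 22.0, -51.0]]
272 [[12.0, -24.0, -53.0], [11.0, -21.0, -52.0], [12.0, 22.0, -54.0]]
274 [[12.0, -23.0, -55.0], [12.0, -21.0, -55.0], [12.0, 22.0, -55.0]]
```

View pics/s14.png

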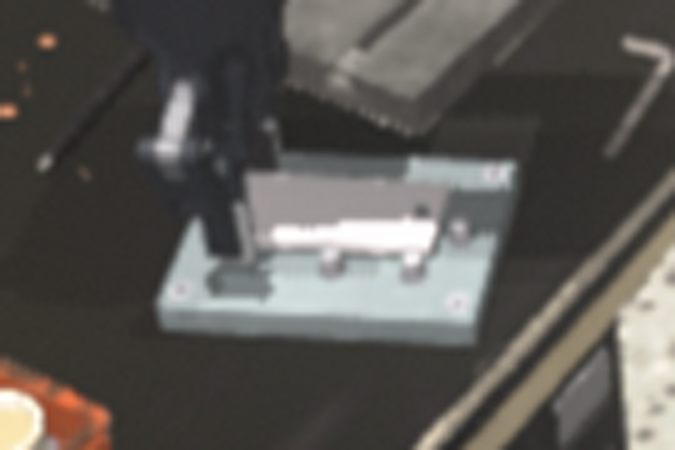

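View pics/w14.png

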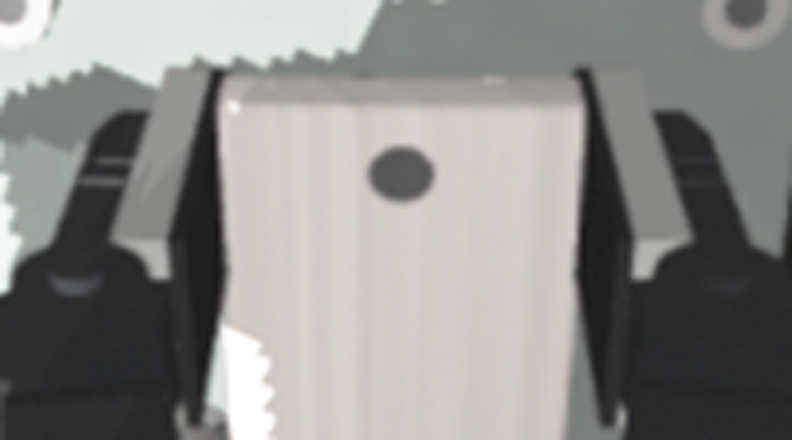

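The side and wrist views both show the blank level, about 4 mm above the plate and clear of all pins, so the cause of the force is unclear. I let it settle and probe by small moves.

```bash
python3 -m creep '0.3 0 0 0 0 0 0;0.3 0 0 0 0 0 0'; python3 -m creep '0.3 0 0 -2 0 0 0;0.3 0 0 0 0 0 0;0.3 0 0 0 0 0 0';python3 -m creep '0.3 0 0 -2 0 0 0;0.3 0 0 0 0 0 0;0.3 0 0 0 0 0 0'
```

```text
time_s: 15.38
position: [525.1, 320.0, -20.7]
tcp_rot: [0.976, 0.218, -0.0, 0.0]
ft_force: [-3.8, -3.3, 9.1]
width: 37.9
time_s: 15.63
position: [524.7, 319.8, -20.6]
tcp_rot: [0.976, 0.218, 0.0, -0.0]
ft_force: [0.8, -0.1, 2.8]
width: 37.9
time_s: 15.88
position: [524.7, 319.7, -18.6]
tcp_rot: [0.976, 0.218, -0.0, 0.0]
ft_force: [-1.0, -0.3, -0.8]
width: 38.1
```

The contact is stiff at TCP z = −20.6. The torques place it near the fingers, so the fingertips must reach a little below the blank's underside. I hover just above that height and slide the blank against the end pin, then the side pins, watching the force.

```bash
python3 -m creep '0.3 -1.5 0 1.3 0 0 0;0.3 -1.5 0 0 0 0 0;0.3 0 0 0 0 0 0;0.3 0 0 0 0 0 0'; python3 -m creep '0.3 -1 0 0 0 0 0;0.3 0 0 0 0 0 0';python3 -m creep '0.3 -1 0 0 0 0 0;0.3 0 0 0 0 0 0'
```

```text
time_s: 16.22
position: [521.8, 318.4, -19.9]
tcp_rot: [0.976, 0.218, -0.0, 0.0]
ft_force: [0.1, -0.1, -1.0]
width: 38.0
time_s: 16.38
position: [521.1, 318.0, -19.7]
tcp_rot: [0.976, 0.218, -0.0, 0.0]
ft_force: [-0.5, 0.2, -1.3]
width: 37.7
time_s: 16.55
position: [520.4, 317.7, -19.5]
tcp_rot: [0.976, 0.218, 0.0, -0.0]
ft_force: [0.2, 0.7, -1.5]
width: 37.9
```

```bash
python3 -m creep '0.3 -0.7 0 0 0 0 0;0.3 0 0 0 0 0 0';python3 -m creep '0.3 -0.7 0 0 0 0 0;0.3 0 0 0 0 0 0';python3 -m creep '0.3 -0.7 0 0 0 0 0;0.3 0 0 0 0 0 0'
```

```text
time_s: 16.72
position: [520.3, 317.7, -19.3]
tcp_rot: [0.976, 0.218, 0.001, -0.0]
ft_force: [2.3, 1.2, -0.8]
width: 38.1
time_s: 16.88
position: [520.3, 317.6, -18.9]
tcp_rot: [0.976, 0.218, 0.002, -0.0]
ft_force: [4.4, 2.7, -1.7]
width: 38.3
time_s: 17.05
position: [520.3, 317.6, -18.6]
tcp_rot: [0.976, 0.218, 0.002, -0.001]
ft_force: [5.8, 3.2, -2.0]
width: 38.0
```

The end pin is touched, within 0.3 mm of the computed seat. Ease off most of it, then go sideways to the side pins.

```bash
python3 -m creep '0.3 1.4 -1.5 0 0 0 0;0.3 0 -1 0 0 0 0;0.3 0 0 0 0 0 0';python3 -m creep '0.3 0 -0.7 0 0 0 0;0.3 0 0 0 0 0 0';python3 -m creep '0.3 0 -0.7 0 0 0 0;0.3 0 0 0 0 0 0'
```

```text
time_s: 17.3
position: [519.2, 319.7, -19.4]
tcp_rot: [0.976, 0.218, 0.001, 0.0]
ft_force: [4.8, 0.7, -0.1]
width: 38.1
time_s: 17.47
position: [518.9, 320.2, -19.3]
tcp_rot: [0.976, 0.218, 0.001, 0.0]
ft_force: [5.4, 0.7, 0.4]
width: 38.1
time_s: 17.63
position: [518.9, 320.3, -19.3]
tcp_rot: [0.976, 0.219, 0.001, 0.001]
ft_force: [5.8, -1.1, -2.0]
width: 37.9
```

```bash
python3 -m creep '0.3 0 -0.7 0 0 0 0;0.3 0 0 0 0 0 0';python3 - <<'E'
from rig import robot
s=robot.read_state();print(s["position"],s["ft_force"],s["torque"],s["tcp_rot"])
E
```

```text
time_s: 17.8
position: [518.9, 320.4, -19.3]
tcp_rot: [0.976, 0.219, 0.001, 0.001]
ft_force: [6.5, -3.4, -1.1]
width: 37.9
[518.89133948 320.43575678 -19.31585947] [ 6.4504475  -3.40258071 -1.13876506] [-0.48831242 -1.110239    0.35235066] [9.75766887e-01 2.18806607e-01 9.09302273e-04 1.35027379e-03]
```

Both contacts are felt: about 4 N at the end pin and about 6 N at the side pins, at the computed seat. I ease the preload, lower to touch and release.

```bash
python3 -m creep '0.3 0.6 0.7 1 0 0 0;0.3 0 0 0 0 0 0;0.5 0 0 0 0 0 0;0.6 0 0 0 0 0 0;0.6 0 0 0 0 0 0;0.6 0 0 0 0 0 0'
python3 - <<'E'
from rig import robot
from h import *
import pickle
s=robot.read_state()
k=robot.calibration("wrist"); p,d=robot.camera("wrist"); cv2.imwrite("pics/w15.png",cv2.resize(p[245:345,190:370],None,fx=4.4,fy=4.4,interpolation=cv2.INTER_CUBIC))
uv=[(u,v) for u in range(256,306,4) for v in range(278,350,3)]
q=intool(k,s,d,uv); A=np.c_[q[:,:2],np.ones(len(q))]; c,*_=np.linalg.lstsq(A,q[:,2],rcond=None); print(c)
print(s["position"][2]-c[2])
p,_=robot.camera("side"); cv2.imwrite("pics/s15.png",cv2.resize(p[260:350,110:245],None,fx=5,fy=5,interpolation=cv2.INTER_CUBIC))
E
```

```text
time_s: 18.3
position: [517.5, 321.1, -21.2]
tcp_rot: [0.976, 0.218, -0.001, -0.0]
ft_force: [0.2, -0.0, 0.4]
width: 51.2
[-1.13252715e-03 -1.89583623e-03 -4.56142361e+01]
24.429448359428623
```

View pics/w15.png

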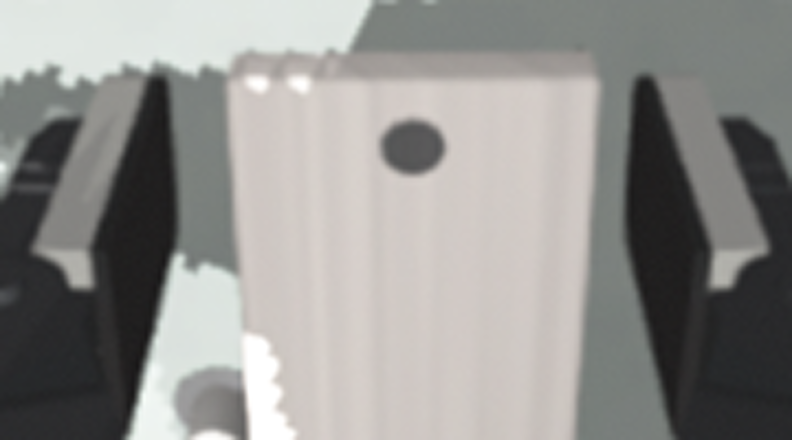

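View pics/s15.png

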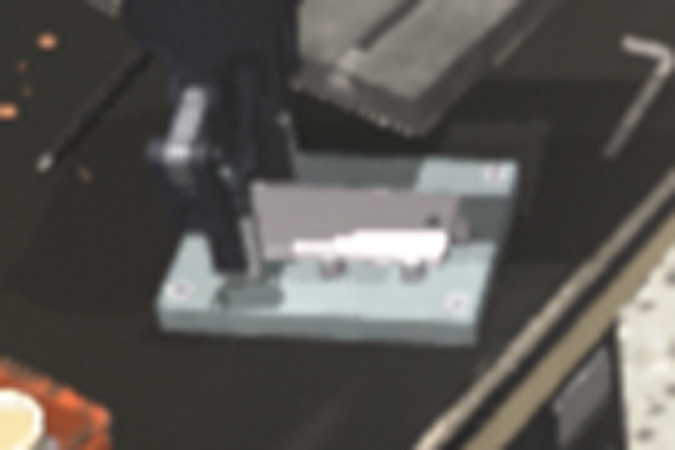

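Released: the blank's top is at z = 24.4 (24 expected) and level, so it is flat on the plate. Retreat straight up and check the seating.

```bash
python3 -m creep '0.8 0 0 -6 0 0 0;0.8 0 0 -10 0 0 0;0.8 0 0 -20 0 0 0;0.8 0 0 -25 0 0 0;0.8 -10 0 -25 0 0 0;0.8 -25 0 -15 0 0 0;0.8 -25 0 0 0 0 0;0.8 -25 0 0 0 0 0;0.8 -15 0 0 0 0 0;0.8 0 0 0 0 0 0;0.8 0 0 0 0 0 0;0.8 0 0 0 0 0 0'
python3 - <<'E'
from rig import robot
from h import *
import pickle
s=robot.read_state(); print(s["position"])
k=robot.calibration("wrist"); p,d=robot.camera("wrist"); cv2.imwrite("pics/w16.png",p); pickle.dump((k,s),open("w16.pkl","wb")); np.save("w16.npy",d)
E
```

```text
time_s: 19.4
position: [429.2, 279.0, 81.5]
tcp_rot: [0.976, 0.218, 0.001, -0.0]
ft_force: [0.8, 0.2, -0.4]
width: 68.5
[429.20808549 279.0290482   81.45762443]
```

View pics/w16.png

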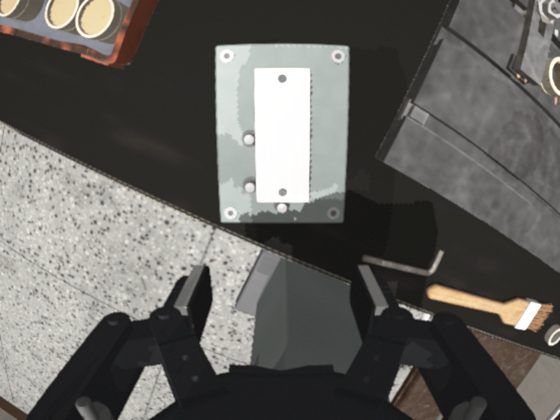

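```bash
python3 - <<'E'
import cv2
p=cv2.imread("pics/w16.png")
cv2.imwrite("pics/w16z.png",cv2.resize(p[110:225,215:350],None,fx=5,fy=5,interpolation=cv2.INTER_CUBIC))
cv2.imwrite("pics/w16y.png",cv2.resize(p[40:130,215:350],None,fx=5,fy=5,interpolation=cv2.INTER_CUBIC))
E
```

```text
(no output)
```

View pics/w16z.png

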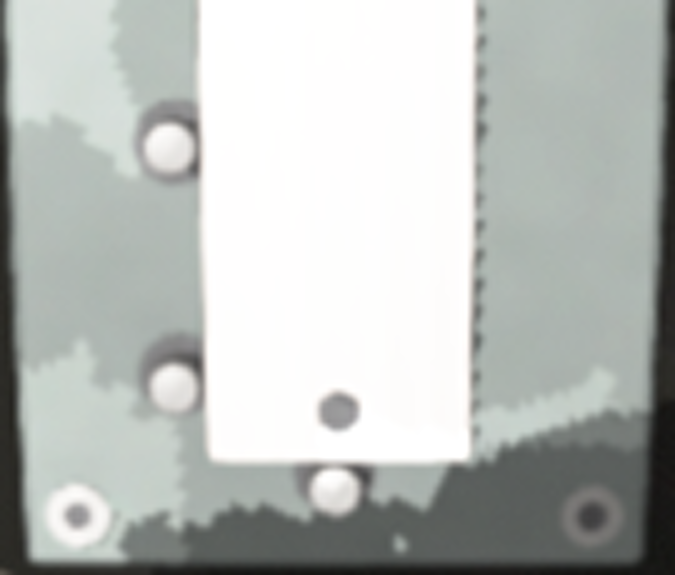

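View pics/w16y.png

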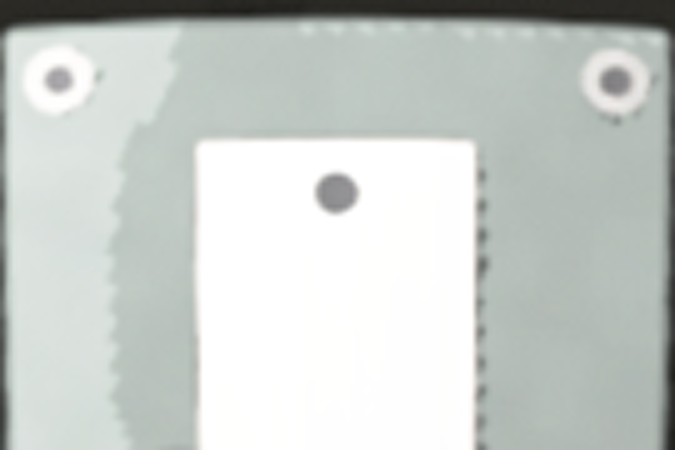

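```bash
cat > chk.py <<'E'
from fit import *
def chk(k,pins,cs,corn_blank=None):
    x,r=fitjig(k,pins); print("jig",x.round(2),r.tolist())
    C=onplane(k,cs,24,True); Rz=R.from_euler('z',x[2],degrees=True).inv()
    L=Rz.apply(C-[x[0],x[1],0]); e=L[0]-L[1]; print("cs",L.round(2).tolist(),"mid",L.mean(0).round(2),np.linalg.norm(e).round(1),"yaw",np.degrees(np.arctan2(e[1],e[0])).round(2))
    if corn_blank is not None:
        print("corners",Rz.apply(onplane(k,corn_blank,24,True)-[x[0],x[1],0]).round(2).tolist())
    P=Rz.apply(onplane(k,pins,26,True)-[x[0],x[1],0]); print("pins",P.round(2).tolist())
E
python3 - <<'E'
from chk import *
import pickle
k,s=pickle.load(open("w16.pkl","rb"))
z=lambda a: np.array(a)/5+[215,110]-.4
y=lambda a: np.array(a)/5+[215,40]-.4
chk(k,z([(334,491),(174,388),(169,149)]),np.r_[y([(336.5,193)]),z([(338.5,410.5)])],np.r_[z([(209,462),(470,462)]),y([(476,141),(195,141)])])
E
```

```text
jig [484.02 304.01  24.99] [[0.1, 0.1], [-0.1, 0.2], [-0.0, -0.2]]
cs [[42.11, -0.01, 24.0], [-41.87, -0.58, 24.0]] mid [ 0.12 -0.3  24.  ] 84.0 yaw 0.39
corners [[-50.0, 19.08, 24.0], [-49.9, -20.64, 24.0], [50.06, -19.79, 24.0], [49.92, 20.09, 24.0]]
pins [[-53.95, 0.06, 26.0], [-37.87, 23.95, 26.0], [-2.16, 24.0, 26.0]]
```

By this view the blank's end is within about 0.1 mm of the end pin. But it is turned by about 0.4°, leaving a gap of roughly 0.6 mm at the nearer side pin. I'll nudge it square with shut fingers, checking clearances first.

```bash
python3 - <<'E'
from h import *
import pickle
k,s=pickle.load(open("w16.pkl","rb")); d=np.load("w16.npy"); T=R.from_quat(s["tcp_rot"])
print((T.apply(intool(k,s,d,[(400,160),(440,140),(430,180),(480,150),(520,55),(430,60),(300,190)]))+s["position"]).round(0).tolist())
E
python3 -m creep '0 10 10 0 0 0 0;0 20 20 0 0 0 0;0 12.3 12.7 10 0 0 0;0 0 0 20 0 0 0;0 0 0 20 0 0 0;0 0 0 10 0 0 0;0 0 0 0 0 0 0;0 0 0 0 0 0 0'
python3 - <<'E'
from rig import robot
from h import *
s=robot.read_state(); print(s["position"],s["width"])
k=robot.calibration("wrist"); p,d=robot.camera("wrist"); cv2.imwrite("pics/w17.png",p)
E
```

```text
[[508.0, 218.0, 31.0], [537.0, 196.0, 31.0], [506.0, 187.0, 31.0], [552.0, 147.0, 15.0], [633.0, 170.0, 48.0], [589.0, 229.0, 25.0], [453.0, 274.0, 25.0]]
time_s: 20.12
position: [484.7, 257.7, 19.8]
tcp_rot: [0.976, 0.218, -0.001, 0.0]
ft_force: [0.2, 0.3, -0.1]
width: -0.0
[484.73929369 257.70737085  19.84872113] -0.009467998362909425
```

View pics/w17.png

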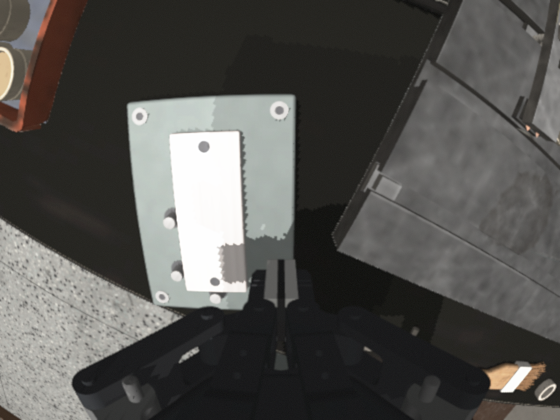

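```bash
python3 -m creep '0 0 0 15 0 0 0;0 0 0 12 0 0 0;0 0 0 6 0 0 0;0 0 0 0 0 0 0;0 0 0 0 0 0 0'; python3 -m creep '0 0 -5 0 0 0 0;0 0 -4 0 0 0 0;0 0 0 0 0 0 0'
python3 - <<'E'
from rig import robot
from h import *
s=robot.read_state(); print(s["position"],s["width"])
x=np.array([484.1,303.9,16]); Rz=R.from_euler('z',25.05,degrees=True).inv(); print("jig frame",Rz.apply(s["position"]-x))
k=robot.calibration("wrist"); p,d=robot.camera("wrist"); cv2.imwrite("pics/w18.png",cv2.resize(p[170:350,150:390],None,fx=3.2,fy=3.2,interpolation=cv2.INTER_CUBIC))
E
```

```text
time_s: 20.58
position: [484.3, 257.9, -12.7]
tcp_rot: [0.976, 0.218, -0.0, 0.0]
ft_force: [-0.0, 0.2, -0.5]
width: -0.3
time_s: 20.83
position: [480.8, 267.0, -11.9]
tcp_rot: [0.976, 0.219, 0.001, -0.0]
ft_force: [-0.2, 0.1, -0.5]
width: 0.0
[480.84114228 266.98627117 -11.92768664] 0.029202693593079906
jig frame [-18.58193026 -32.06174352 -27.92768664]
```

View pics/w18.png

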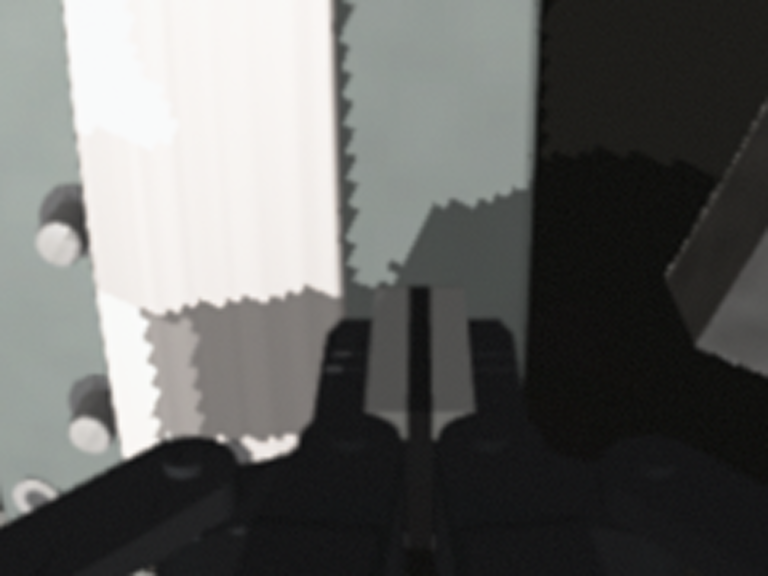

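```bash
python3 -m creep '0 0 0 3 0 0 0;0 0 0 2 0 0 0;0 0 0 0 0 0 0;0 0 0 0 0 0 0'; python3 -m creep '0 0 -2 0 0 0 0;0 0 0 0 0 0 0'; python3 -m creep '0 0 -2 0 0 0 0;0 0 0 0 0 0 0'
```

```text
time_s: 21.22
position: [480.4, 265.9, -18.0]
tcp_rot: [0.976, 0.218, -0.0, 0.0]
ft_force: [0.2, 0.2, 0.4]
width: -0.4
time_s: 21.38
position: [479.8, 268.0, -17.6]
tcp_rot: [0.976, 0.218, 0.0, -0.0]
ft_force: [0.1, -0.3, -0.1]
width: -0.2
time_s: 21.55
position: [478.9, 269.9, -17.6]
tcp_rot: [0.976, 0.218, 0.0, -0.0]
ft_force: [0.4, -1.3, -0.5]
width: 0.1
```

```bash
for i in 1; do python3 -m creep '0 0 -1 0 0 0 0;0 0 0 0 0 0 0'; done; python3 -m creep '0 0 -1 0 0 0 0;0 0 0 0 0 0 0'; python3 -m creep '0 0 -0.7 0 0 0 0;0 0 0 0 0 0 0'
```

```text
time_s: 21.72
position: [478.5, 270.8, -17.6]
tcp_rot: [0.976, 0.218, 0.0, -0.0]
ft_force: [0.3, -0.0, -0.7]
width: -0.1
time_s: 21.88
position: [478.1, 271.6, -17.6]
tcp_rot: [0.976, 0.218, 0.0, -0.0]
ft_force: [-0.2, 0.2, 0.5]
width: -0.2
time_s: 22.05
position: [477.9, 271.8, -17.6]
tcp_rot: [0.976, 0.218, 0.0, 0.0]
ft_force: [1.3, -2.6, 0.1]
width: -0.1
```

```bash
python3 -m creep '0 0 -0.8 0 0 0 0;0 0 0 0 0 0 0'; python3 -m creep '0 0 -0.8 0 0 0 0;0 0 0 0 0 0 0;0 0 0 0 0 0 0'
python3 - <<'E'
from rig import robot
from h import *
import pickle
s=robot.read_state()
k=robot.calibration("wrist"); p,d=robot.camera("wrist"); cv2.imwrite("pics/w19.png",cv2.resize(p[120:340,90:330],None,fx=3,fy=2.7,interpolation=cv2.INTER_CUBIC))
E
```

```text
time_s: 22.22
position: [477.9, 272.0, -17.6]
tcp_rot: [0.976, 0.218, 0.0, 0.001]
ft_force: [3.0, -4.2, 0.4]
width: 0.1
time_s: 22.47
position: [477.9, 272.0, -17.6]
tcp_rot: [0.976, 0.218, 0.0, 0.002]
ft_force: [2.7, -6.3, 0.1]
width: 0.1
```

View pics/w19.png

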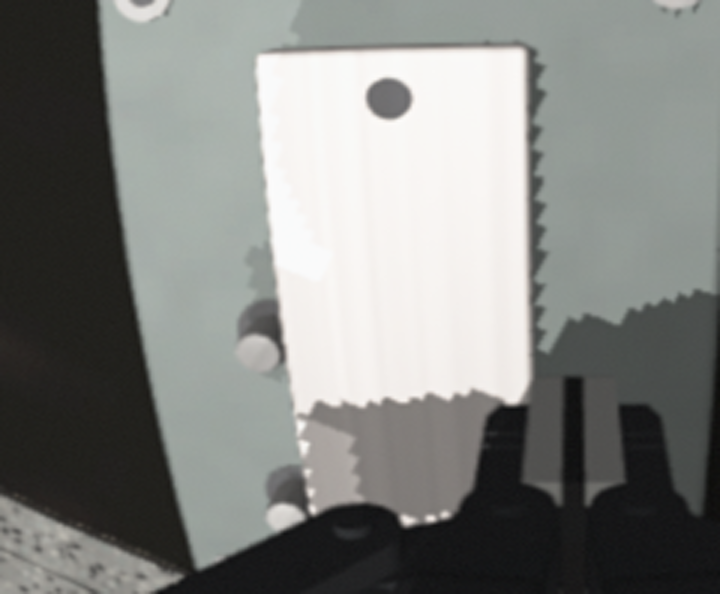

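The side push was resisted at about 6 N, so the blank is against both side pins. Back off, go round to the far end, and press lightly toward the end pin.

```bash
python3 -m creep '0 0 3 0 0 0 0;0 0 6 0 0 0 0;0 0 0 -20 0 0 0;0 0 0 -25 0 0 0;0 20 -10 0 0 0 0;0 30 -12 0 0 0 0;0 27 -10 0 0 0 0;0 10 0 0 0 0 0;0 0 0 0 0 0 0;0 0 0 0 0 0 0'
python3 - <<'E'
from rig import robot
from h import *
s=robot.read_state()
x=np.array([484.1,303.9,16]); Rz=R.from_euler('z',25.05,degrees=True).inv(); print("jig frame",Rz.apply(s["position"]-x))
k=robot.calibration("wrist"); p,d=robot.camera("wrist"); cv2.imwrite("pics/w20.png",p)
E
```

```text
time_s: 23.35
position: [545.9, 331.5, 27.0]
tcp_rot: [0.976, 0.218, -0.001, -0.0]
ft_force: [0.2, -0.1, -0.1]
width: 0.2
jig frame [67.616511   -1.18818094 11.0014061 ]
```

View pics/w20.png

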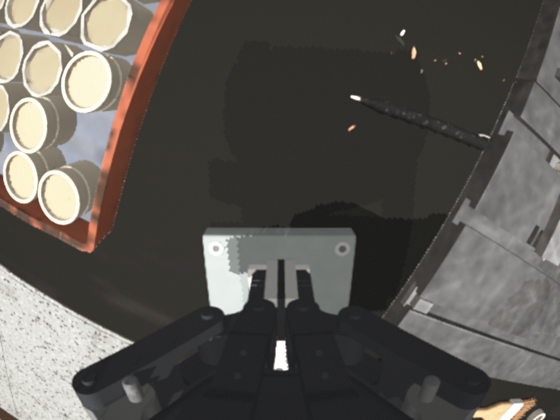

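```bash
python3 -m creep '0 1 0 15 0 0 0;0 0 0 15 0 0 0;0 0 0 9 0 0 0;0 0 0 4 0 0 0;0 0 0 0 0 0 0;0 0 0 0 0 0 0'; python3 -m creep '0 -2 0 0 0 0 0;0 -1.5 0 0 0 0 0;0 0 0 0 0 0 0'; python3 -m creep '0 -1 0 0 0 0 0;0 0 0 0 0 0 0';  python3 -m creep '0 -1 0 0 0 0 0;0 0 0 0 0 0 0'
```

```text
time_s: 23.9
position: [546.6, 331.7, -16.3]
tcp_rot: [0.976, 0.218, -0.0, 0.0]
ft_force: [-0.5, -0.9, 0.0]
width: -0.0
time_s: 24.15
position: [543.9, 330.5, -15.1]
tcp_rot: [0.976, 0.218, 0.0, -0.0]
ft_force: [-0.2, 1.1, 1.2]
width: -0.1
time_s: 24.32
position: [542.9, 330.0, -15.3]
tcp_rot: [0.976, 0.218, 0.0, -0.0]
ft_force: [0.1, 0.2, 0.6]
width: -0.3
time_s: 24.48
position: [541.9, 329.5, -15.6]
tcp_rot: [0.976, 0.218, -0.0, -0.0]
ft_force: [-0.0, -0.1, -0.4]
width: -0.1
```

```bash
python3 -m creep '0 0 0 2 0 0 0;0 0 0 1 0 0 0;0 0 0 0 0 0 0;0 0 0 0 0 0 0'; python3 -m creep '0 -1 0 0 0 0 0;0 0 0 0 0 0 0';  python3 -m creep '0 -0.7 0 0 0 0 0;0 0 0 0 0 0 0'; python3 -m creep '0 -0.7 0 0 0 0 0;0 0 0 0 0 0 0'
```

```text
time_s: 24.82
position: [541.9, 329.5, -18.9]
tcp_rot: [0.976, 0.218, -0.0, 0.0]
ft_force: [-0.5, 0.4, 0.5]
width: -0.1
time_s: 24.98
position: [541.0, 329.1, -18.7]
tcp_rot: [0.976, 0.218, -0.0, -0.0]
ft_force: [0.2, 0.9, 0.0]
width: 0.2
time_s: 25.15
position: [540.4, 328.8, -18.6]
tcp_rot: [0.976, 0.218, -0.0, -0.0]
ft_force: [0.2, 0.2, 0.1]
width: -0.4
time_s: 25.32
position: [539.8, 328.5, -18.6]
tcp_rot: [0.976, 0.218, -0.0, -0.0]
ft_force: [0.2, 0.7, -0.4]
width: 0.0
```

```bash
python3 -m creep '0 -0.7 0 0 0 0 0;0 0 0 0 0 0 0';  python3 -m creep '0 -0.7 0 0 0 0 0;0 0 0 0 0 0 0'
```

```text
time_s: 25.48
position: [539.3, 328.2, -18.6]
tcp_rot: [0.976, 0.218, 0.0, -0.0]
ft_force: [0.2, -0.5, -0.0]
width: -0.0
time_s: 25.65
position: [539.2, 328.2, -18.3]
tcp_rot: [0.976, 0.218, 0.001, -0.0]
ft_force: [1.8, 0.7, -1.3]
width: 0.1
```

```bash
python3 -m creep '0 -0.9 0 0 0 0 0;0 0 0 0 0 0 0'; python3 -m creep '0 -0.6 0 0 0 0 0;0 0 0 0 0 0 0;0 0 0 0 0 0 0'
```

```text
time_s: 25.82
position: [539.2, 328.1, -17.8]
tcp_rot: [0.976, 0.218, 0.002, -0.0]
ft_force: [4.2, 2.1, -1.1]
width: -0.4
time_s: 26.07
position: [539.2, 328.1, -17.5]
tcp_rot: [0.976, 0.218, 0.002, -0.0]
ft_force: [5.9, 3.0, -0.6]
width: -0.1
```

The blank stopped firmly against the end pin at 6.6 N. Retreat and take a final look.

```bash
python3 -m creep '0 3 0 0 0 0 0;0 4 0 0 0 0 0;0 0 0 -15 0 0 0;0 0 0 -30 0 0 0;0 0 0 -35 0 0 0;0.5 -20 0 -20 0 0 0;1 -35 0 0 0 0 0;1 -35 0 0 0 0 0;1 -35 0 0 0 0 0;1 -20 0 0 0 0 0;1 0 0 0 0 0 0;1 0 0 0 0 0 0;1 0 0 0 0 0 0'
python3 - <<'E'
from rig import robot
from h import *
import pickle
s=robot.read_state(); print(s["position"])
k=robot.calibration("wrist"); p,d=robot.camera("wrist"); cv2.imwrite("pics/w21.png",p); pickle.dump((k,s),open("w21.pkl","wb")); np.save("w21.npy",d)
E
```

```text
time_s: 27.15
position: [413.1, 268.8, 82.3]
tcp_rot: [0.976, 0.218, 0.001, -0.0]
ft_force: [-0.2, 0.1, 0.1]
width: 85.9
[413.06206917 268.83053516  82.30391963]
```

View pics/w21.png

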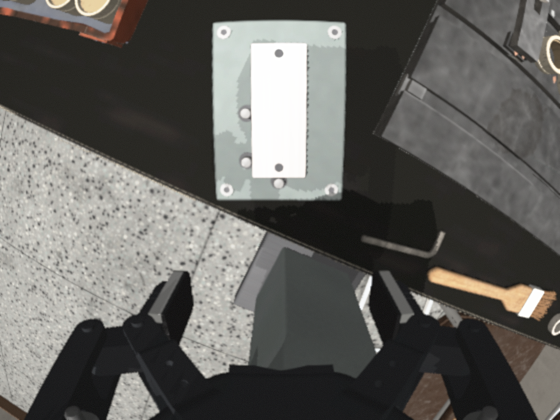

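```bash
python3 - <<'E'
import cv2
p=cv2.imread("pics/w21.png")
cv2.imwrite("pics/w21z.png",cv2.resize(p[90:205,210:345],None,fx=5,fy=5,interpolation=cv2.INTER_CUBIC))
cv2.imwrite("pics/w21y.png",cv2.resize(p[20:110,210:345],None,fx=5,fy=5,interpolation=cv2.INTER_CUBIC))
E
```

```text
(no output)
```

View pics/w21z.png

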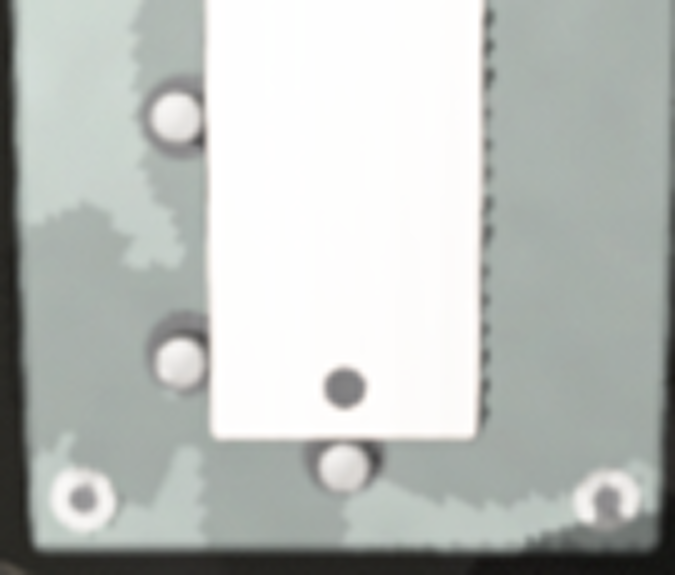

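View pics/w21y.png

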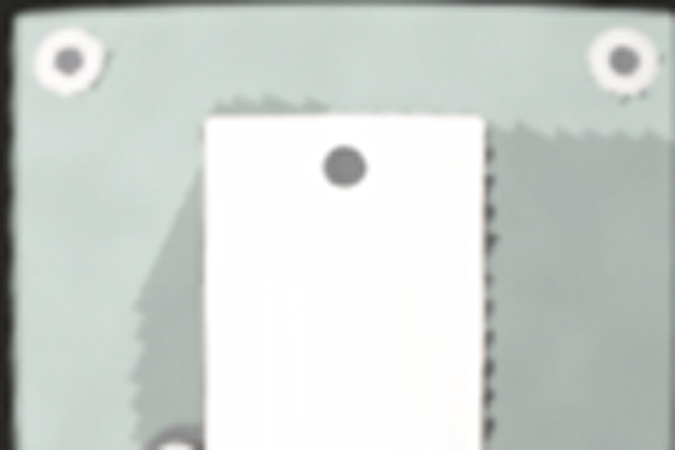

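```bash
python3 - <<'E'
from chk import *
import pickle
k,s=pickle.load(open("w21.pkl","rb")); d=np.load("w21.npy"); T=R.from_quat(s["tcp_rot"])
z=lambda a: np.array(a)/5+[210,90]-.4
y=lambda a: np.array(a)/5+[210,20]-.4
chk(k,z([(344,468),(180.5,363),(176,119)]),np.r_[y([(344.5,166.5)]),z([(344.5,387.5)])],np.r_[z([(211,438),(479,438)]),y([(486,116),(205,116)])])
print((T.apply(intool(k,s,d,[(279,70),(279,110),(279,150),(320,100)]))+s["position"]).round(1).tolist())
from rig import robot
kt=robot.calibration("top")
p,_=robot.camera("top"); cv2.imwrite("pics/top2.png",p)
for t in ["hex_key","brush","pin_case","steel_ring"]: print(t,[(np.round(r["xy"]).tolist(),round(r["confidence"],2)) for r in robot.find_in("top",t)][:2])
E
```

```text
jig [484.   304.02  25.15] [[0.0, 0.1], [0.0, 0.1], [-0.0, -0.2]]
cs [[41.99, -0.14, 24.0], [-42.13, -0.06, 24.0]] mid [-0.07 -0.1  24.  ] 84.1 yaw -0.06
corners [[-49.74, 19.92, 24.0], [-49.77, -20.14, 24.0], [49.85, -20.28, 24.0], [49.94, 19.73, 24.0]]
pins [[-53.94, 0.03, 26.0], [-37.94, 24.0, 26.0], [-2.11, 23.97, 26.0]]
[[510.7, 316.0, 24.3], [484.2, 303.6, 24.4], [457.7, 291.2, 24.3], [504.2, 279.4, 16.0]]
hex_key [([184.0, 232.0], 0.49)]
brush [([242.0, 229.0], 0.93)]
pin_case [([418.0, 220.0], 0.61), ([370.0, 223.0], 0.31)]
steel_ring []
```

View pics/top2.png

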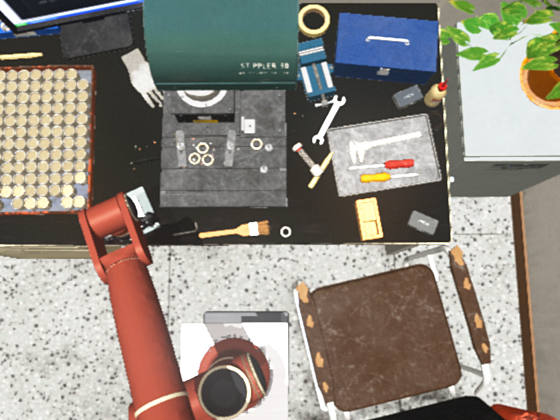

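The blank is seated within about 0.1 mm and 0.1°. The brush, ring, pin case and hex key are where they were, and the robot is clear of everything.

```bash
python3 -c "
from rig import robot
print(robot.hand_in(), robot.read_state()['time_s'])"
```

```text
the job is handed in; nothing more can be done
the job is handed in; nothing more can be done
```

The aluminium blank now lies flat, same face up, on the marking jig against all three pins. I let go of it and handed the job in at about 27.6 s. I tipped it by pressing the notched end until it stayed leaning at 35°, then gripped the raised end and lifted it out. After the first release I nudged it square with shut fingers, because a gap of about 0.6 mm showed at one side pin.

**Last checks, all from the wrist camera and force readings:**
- **Seating:** the blank's centre was within about 0.1 mm of the seat, turned by −0.06°, with its top at z ≈ 24.3 mm (24 expected).
- **Pin contact:** the nudges met firm resistance of about 7 N at both the side pins and the end pin.
- **Bystanders:** in the top view the hex key, steel ring, pin case and brush look unmoved. The network found all but the ring, which I checked by eye in the picture.

**What disagreed:**
- **TCP offset:** the fingertips really end about 40 mm behind the reported TCP. I saw this in the depth picture, and the force when pressing confirmed it.
- **Early contact:** the fingers touched the jig plate about 4 mm sooner than the pictures suggested. The blank therefore dropped about 4 mm, guided by the pins, when I released it.

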